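Load a battery module into the probe-test station

TASK

Lay the blue battery module flat in the nest of the black carrier, either way round. Then slide the carrier by its orange grip along the table, between the guides and under the clear probe plate, until you feel it come up against the sprung depth stop, and push no further; press only lightly on the stop, do not jam the carrier in the guides, let nothing touch the probes or the plate, and let go with the carrier still against the stop. Set the module down gently and leave everything else on the table where it is.

Things in the scene. Friction and masses are not known exactly. Their poses are not given: they have to be found in the camera images.
- station: Test station fixed to the table. Origin on the table below the middle of the probe plate's front edge; x is the way the carrier goes in, y left of that, z up. Two guide rails on the table, inner faces at y +-66.5 mm, 14 high, from x -20 to +150, with yellow lead-ins flaring outwards 16 mm over x -20 to -56.
- plate_edge (a point): Middle of the yellow front edge of the clear probe plate, on its underside, 52 mm above the station's origin. The plate is 150 (station x) by 226 mm (y) and 12 thick, its top 64 mm above the table, side bars to 72, a circuit board at its rear to 92. Spring probes hang below the plate, tips 40 mm above the table.
- guide_mouth (a point): Point on the table midway between the guide rails where they begin, 20 mm before (-x) the station's origin. The depth stop is a rubber face 56 mm wide, 3 to 19 mm above the table, between the rails under the plate, sprung at 4 N/mm; it bears a push of up to 10 N. It is set afresh for each batch: its face lies 88 to 128 mm ahead (+x) of this point; that is not measured and must be felt.
- carrier: Black carrier, loose, about 0.45 kg; slides on the table (friction about 0.6). Base 84 (x) x 130 (y) x 8 mm, 1.5 mm clear of each guide rail; origin under the middle of the base, z up, x to its nose, which enters the station first. A tongue 44 mm wide, 8 thick, runs back to x -140 and bears the grip.
- carrier_grip (a point): Top middle of the carrier's upright orange grip, 52 mm above the table; 112 mm behind the carrier's origin (-x). The grip is 36 mm long (carrier x), 16 mm thick (carrier y), and stands 44 mm above the tongue.
- carrier_nose (a point): Middle of the carrier's front face, 42 mm ahead (+x) of its origin, 4 mm up: the face that meets the stop.
- carrier_nest (a point): Middle of the nest's floor, 8 mm above the carrier's underside: the module's origin belongs here, its long side along carrier y. Four white corner locators, 10 mm high, flared above to 14, stand 1.5 mm clear of the module; between them its long sides are free over 72 mm for fingers. A module lying flat tops out 34 mm above the table, 6 mm below the probes.
- module: Blue battery module with black top and ten silver contact pads, 50 x 100 x 26 mm (x, y, z), about 0.28 kg, lying flat; origin under the middle of its underside, z up, y along its length
- blank_white: Cream-white dummy block of the same size, plain, 50 x 100 x 26 mm (x, y, z), about 0.28 kg, lying flat; origin under the middle of its underside, z up, y along its length. Not to be moved.
- module_grey: Grey module with black top and brass pads, 50 x 100 x 26 mm (x, y, z), about 0.28 kg, lying flat; origin under the middle of its underside, z up, y along its length. Not to be moved.
- circuit_board: Green circuit board 110 x 80 mm on four brass feet, 20 mm high, origin under its middle. Not to be moved.
- pendant: Teach pendant, orange with grey screen, 170 x 250 x 26 mm, origin under its middle, red knob to 48 mm. Not to be moved.
- screwdriver: Screwdriver lying on the table, origin under its middle. Not to be moved.
- bolt_box: Small blue open box 90 x 120 x 45 mm, origin under its middle. Not to be moved.
- busbars: Stack of four aluminium bars, 22 x 110 mm, 12 mm high, origin under its middle. Not to be moved.

How it is judged:
On the way, in this order (a step that is already met when the one before it is completed fails the run):
1. the blue module lies flat in the nest, let go, while the carrier is still in front of the plate (x of module in the frame of carrier between -0.003 and 0.003 m and y of module in the frame of carrier between -0.003 and 0.003 m and z of module in the frame of carrier between 0.006 and 0.0095 m and angle between the z axis of module and the z axis of carrier, either way round below 0.03 rad and angle between the x axis of module and the x axis of carrier, either way round below 0.08 rad and x of carrier_nose in the frame of station below 0 m and contact force between the fingers and module below 0.1 N), for 0.2 s.
2. the carrier, flat on the table, has come up against the depth stop with the module in its nest (x of module in the frame of carrier between -0.003 and 0.003 m and y of module in the frame of carrier between -0.003 and 0.003 m and z of module in the frame of carrier between 0.006 and 0.0095 m and angle between the z axis of module and the z axis of carrier, either way round below 0.03 rad and angle between the x axis of module and the x axis of carrier, either way round below 0.08 rad and x of stop_pad_c0 in the frame of carrier below 0.0475 m and x of carrier_nose in the frame of station above 0.06 m and y of carrier_nose in the frame of station between -0.005 and 0.005 m and angle between the x axis of carrier and the x axis of station, either way round below 0.06 rad and height (world z) of carrier below 0.003 m and angle between carrier's own z axis and vertical below 0.03 rad), for 0.2 s.
At the end, for the whole second after the job is handed in: The blue module lies flat in the nest (within 3 mm of its middle, its underside within 2 mm of the nest's floor, either way round); the carrier lies flat between the guides, straight to the station within 0.06 rad, its nose within 1.5 mm of the depth stop's face; both are at rest and let go (all of step 2 and linear speed of each of carrier, module below 0.01 m/s); the robot touches nothing.
It fails at once if the module touched the probes or the probe plate (over 2 N), or the robot or the carrier struck the plate (over 5 N) (contact force between module and probe_plate above 2 N or contact force between module and stop_carriage_c0 above 2 N or contact force between module and stop_carriage_c1 above 2 N or contact force between any of the arm, the fingers, carrier and probe_plate above 5 N).
It fails at once if the carrier was pressed on the depth stop with more than 10 N (contact force between carrier and stop_pad_c0 above 10 N).
It fails at once if the carrier was jammed against the guides with more than 25 N (contact force between carrier and station above 25 N).
It fails at once if the module was dropped or thrown (faster than 0.4 m/s when not held) or forced into the nest (more than 30 N) (contact force between module and carrier above 30 N or (contact force between the fingers and module below 0.05 N and linear speed of module above 0.4 m/s)).
It fails at once if another thing on the table was moved by more than 15 mm (distance of any of blank_white, module_grey, circuit_board, pendant, screwdriver, bolt_box, busbars from where it was at the start of the episode above 0.015 m).
It also fails if it takes over 72 s, if anything falls off the work surface, if the arm or the gripper's body presses on something with over 40 N, if the wrist force passes 120 N, or if a joint passes its speed limit or range.

ROBOT

A 6-joint arm with a two-finger parallel gripper is mounted at the origin on the work surface. World frame = base frame: x ahead of the robot, y to its left, z up, the work surface at z = 0. Lengths are in m, angles in rad, forces in N, time in s.
With the tool pointing down it reaches from about 0.3 to 0.85 m from the base axis. Payload 4.2 kg.
Tool frame: the origin (TCP) lies midway between the tips of the shut fingers; the grasp point (between the pads) lies 19 mm behind it; x points along the fingers, y is the direction in which the jaws open and shut, and the axes are right-handed (so a half turn about x gives the same grasp; the last joint's range is limited). The gripper opens to 91 mm and grips with 3 to 60 N. Pads are 32 mm wide; open, the fingers measure 118 mm over their backs; the gripper's body (76 mm by 178 mm) begins 60 mm behind the grasp point.
Start: joints at [-1.145, 0.32, 1.565, -0, 1.257, -0.02], TCP at [0.248, -0.519, 0.214] pointing down, gripper open.
Joint ranges: [-3.11, 3.11], [-0.84, 2.01], [0.21, 2.61], [-1.34, 4.49], [0.05, 2.63], [-2.56, 2.56]. Speed limits (rad/s): [2.57, 2.57, 3.14, 3.14, 3.14, 3.14].

INTERFACE

Orientations are given as a unit quaternion [w, x, y, z].
In Python, from cell import ctrl, read_camera gives the robot as it stands.
- The arm moves only by the shell command python3 -m creep 'ROWS' [FORCE]. ROWS is JSON, a list that holds one entry, the list of rows, each a list of 7 numbers: the turn, a rotation vector about the tool's x, y, z in rad, then the shift along the tool's x, y, z in cm, then the opening, from -1 (shut) to 1 (fully open), so that 0 is half open. In form: [[[wx, wy, wz, tx, ty, tz, claw], ...]]. A call has 1 to 10 rows; each row shifts and turns the pose as measured when the row begins, along the tool's axes as they then stand; what a row does not reach is not made up. A row lasts 1/12 s, in which the tool goes at most 41.7 mm and 7.16 degrees, less where a joint would pass 70% of its speed; a pose out of reach is approached as far as the arm can. A call with a gripper value outside its range is refused whole. The fingers move at their own pace and stop on an object; FORCE is the grip in N (left out, the last holds). Time passes only in rows, so rows that do not move let the fingers close. It gives the time, the measured TCP pose, the force and the opening at its end, in the units of the state.
- ctrl.get_state(): the state, without advancing time (a new reading comes with each control period).
- read_camera(name): name is "scene" or "top" or "wrist"; returns a dict with "image" (420x560x3 uint8, red, green, blue), "vertical_fov" (degrees; the focal length in pixels is half the picture's height over the tangent of half this angle, whatever the lens; pixels are square), "cx", "cy" (the principal point, pixels), "R" (3x3) and "t" (3): a world point X has camera coordinates R X + t; the wrist camera has in their place "mount" (4x4, takes a point from camera to tool coordinates, whose origin is the TCP and whose axes are the tool frame's). Camera axes: x right, y down, z forward; pixel columns grow to the right and rows downward; lengths in m; the calibration is good to about 2 mm. The wrist camera is an equidistant fisheye: a pixel r from the principal point sees the ray r / f radians off the axis. A picture is of the moment at which its call begins: read the wrist's pose just before it. There is no depth.
- ctrl.hand_in(): hands the job in, once; it reports no verdict.
The state is a dict: "time": time; "joints": joint angles; "joint_vel": joint speeds; "joint_efforts": joint torques, N m; "ee_pos": TCP position; "orientation": TCP orientation; "ft_force": force on the tool from outside, world axes, zero at the start; "torque": the same for the moment, N m; "gripper_width": finger opening in m.
Only numpy, scipy, OpenCV 4.12 (cv2) and the standard library are available. Lean on these libraries where they do the work, as an engineer would, in place of code of your own. Each camera call takes 0.05 s, during which the arm holds its last target.

## Working session

There is one attempt and no reset: what is moved stays moved. The work goes in short steps, Python scripts to look and compute and a shell command to move; the robot and the scene stay as the last step left them, time stands still between calls to the robot, and variables do not carry over. Pictures are saved under pics/ and viewed, and the job is handed in when it is done.

```bash
ls; mkdir -p pics
python3 - <<'E'
from cell import ctrl, read_camera
import cv2,numpy as np
s=ctrl.get_state()
print({k:np.round(v,4).tolist() for k,v in s.items()})
for n in ["scene","top","wrist"]:
    c=read_camera(n)
    cv2.imwrite(f"pics/{n}0.png",c["image"][:,:,::-1])
    print(n,{k:np.round(v,4).tolist() for k,v in c.items() if k!="image"})
E
```

```text
pics
{'time': 0.0, 'joints': [-1.145, 0.3203, 1.5657, 0.0, 1.2574, -0.02], 'joint_vel': [-0.0013, 0.0003, -0.0013, -0.0, -0.0001, 0.0003], 'joint_efforts': [0.0001, -41.2457, -23.1974, 0.0728, 0.0458, -0.0002], 'ee_pos': [0.2477, -0.5183, 0.2131], 'orientation': [-0.1557, -0.6895, -0.1569, 0.6897], 'ft_force': [-0.3538, 0.3815, -0.6429], 'torque': [-0.0171, -0.043, 0.0174], 'gripper_width': 0.0912}
scene {'vertical_fov': 57.6352, 'cx': 272.3218, 'cy': 209.492, 'R': [[0.8185, 0.5743, -0.0154], [0.4134, -0.6075, -0.6783], [-0.3989, 0.5488, -0.7346]], 't': [-0.4051, -0.199, 1.3391]}
top {'vertical_fov': 54.139, 'cx': 282.4184, 'cy': 209.3433, 'R': [[-0.0128, -0.9999, 0.0062], [-0.9954, 0.0121, -0.0952], [0.0951, -0.0074, -0.9954]], 't': [-0.0604, 0.5403, 1.2965]}
wrist {'vertical_fov': 65.7065, 'cx': 277.6014, 'cy': 212.4954, 'mount': [[0.0002, -0.2424, 0.9702, -0.1704], [1.0, 0.001, 0.0, 0.0012], [-0.001, 0.9702, 0.2424, -0.0677], [0.0, 0.0, 0.0, 1.0]]}
```

View pics/scene0.png

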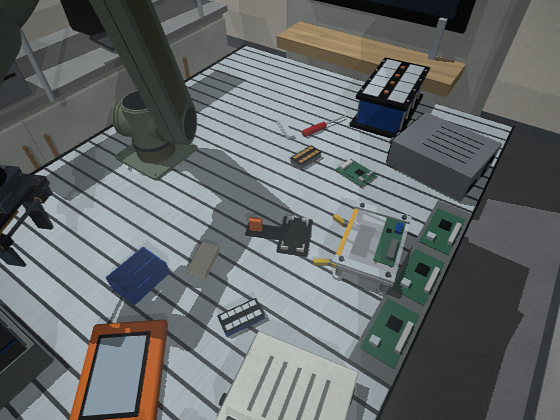

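View pics/top0.png

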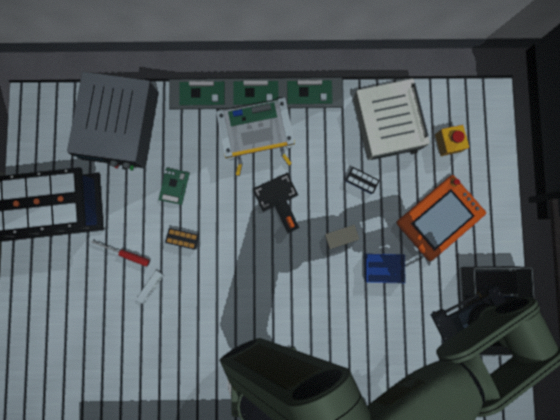

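View pics/wrist0.png

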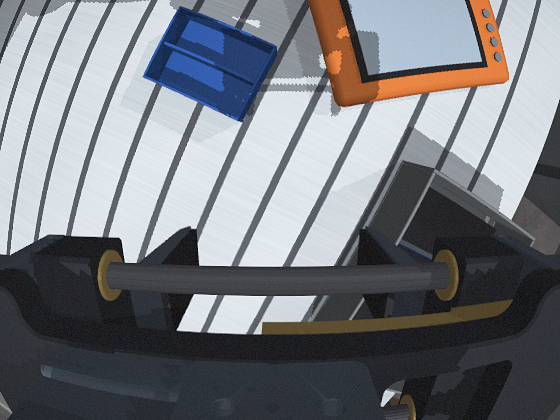

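The top view shows the carrier at about (277,200) with its orange grip at (291,222), and the station's yellow edge at about (258,151). The silver-pad module is at (362,180), the grey one with brass pads at (182,238) and the white blank at (341,237). I'll zoom in next.

```bash
cat > h.py <<'E'
import numpy as np,cv2
from cell import ctrl, read_camera
from scipy.spatial.transform import Rotation as Rn
def foc(c): return c["image"].shape[0]/2/np.tan(np.radians(c["vertical_fov"])/2)
def pose(s=None):
    s=s or ctrl.get_state(); q=np.array(s["orientation"]); return Rn.from_quat(q[[1,2,3,0]]).as_matrix(),np.array(s["ee_pos"])
def ray(c,uv,wp=None):
    u=(np.array(uv,float)-[c["cx"],c["cy"]])/foc(c)
    if "R" in c:
        R=np.array(c["R"]);d=R.T@np.r_[u,1];o=-R.T@np.array(c["t"]);return o,d
    th=np.linalg.norm(u);d=np.r_[u/max(th,1e-9)*np.sin(th),np.cos(th)]
    M=np.array(c["mount"]);R,p=wp
    return R@M[:3,3]+p,R@M[:3,:3]@d
def back(c,uv,z,wp=None):
    o,d=ray(c,uv,wp);return o+d*(z-o[2])/d[2]
def proj(c,X,wp=None):
    X=np.array(X,float)
    if "R" in c:
        p=np.array(c["R"])@X+np.array(c["t"]);return p[:2]/p[2]*foc(c)+[c["cx"],c["cy"]]
    M=np.array(c["mount"]);R,p0=wp
    p=M[:3,:3].T@(R.T@(X-p0)-M[:3,3]);r=np.hypot(p[0],p[1]);th=np.arctan2(r,p[2])
    return p[:2]/r*th*foc(c)+[c["cx"],c["cy"]]
E
python3 - <<'E'
import cv2
t=cv2.imread("pics/top0.png");s=cv2.imread("pics/scene0.png")
a=t[85:255,205:405];cv2.imwrite("pics/tz0.png",cv2.resize(a,(800,680),interpolation=cv2.INTER_CUBIC)[:600] if 0 else cv2.resize(t[90:240,205:405],(800,600),interpolation=cv2.INTER_CUBIC))
cv2.imwrite("pics/sz0.png",cv2.resize(s[190:340,215:415],(800,600),interpolation=cv2.INTER_CUBIC))
E
```

```text
(no output)
```

View pics/tz0.png

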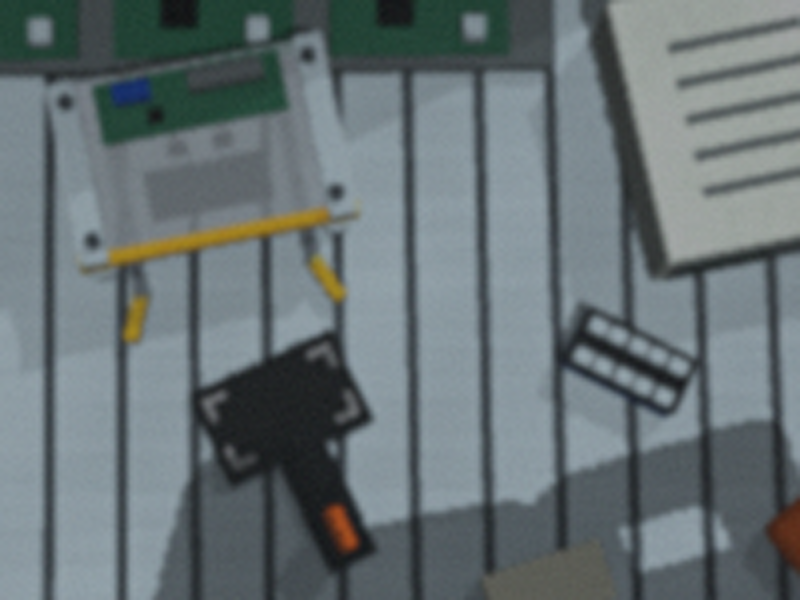

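View pics/sz0.png

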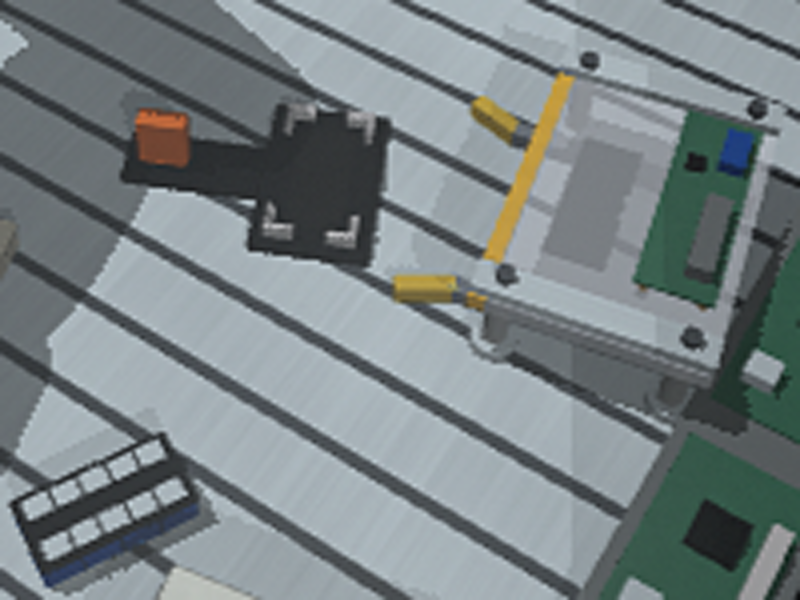

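The zoomed views show the carrier corners, the module's top corners (blue side visible in the scene view), the yellow plate edge and the lead-ins. I'll fit rough poses from these.

```bash
cat >> h.py <<'E'
from scipy.optimize import least_squares
def fit(obs,x0):
    """obs: list of (cam,uv,localpoint,wp)"""
    def T(x,P): 
        c,s=np.cos(x[2]),np.sin(x[2]);return np.array([x[0]+c*P[0]-s*P[1],x[1]+s*P[0]+c*P[1],P[2]])
    def f(x): return np.concatenate([proj(c,T(x,P),wp)-uv for c,uv,P,wp in obs])
    r=least_squares(f,x0,loss="soft_l1");return r.x,r.fun.reshape(-1,2)
E
python3 - <<'E'
from h import *
T=read_camera("top");S=read_camera("scene")
zt=lambda p:(205+(p[0]+.5)/4-.5,90+(p[1]+.5)/4-.5)
zs=lambda p:(215+(p[0]+.5)/4-.5,190+(p[1]+.5)/4-.5)
def go(n,L,x0):
    x,r=fit([(T if k=='t' else S,np.array((zt if k=='t' else zs)(p)),P,None) for k,p,P in L],x0);print(n,np.round(x,4),np.degrees(x[2]).round(2));print(np.round(r,1).tolist())
c=[(.042,.065,.008),(.042,-.065,.008),(-.042,.065,.008),(-.042,-.065,.008)]
go("carrier",[('t',(195,397),c[0]),('t',(332,332),c[1]),('t',(235,485),c[2]),('t',(372,417),c[3]),('t',(342,570),(-.14,.022,.008)),('t',(377,548),(-.14,-.022,.008)),
 ('s',(275,105),c[2]),('s',(390,120),c[0]),('s',(248,247),c[3]),('s',(372,265),c[1]),('s',(122,180),(-.14,-.022,.008))],back(T,zt((283,407)),0).tolist()[:2]+[0.4])
m=[(.025,.05,.026),(.025,-.05,.026),(-.025,.05,.026),(-.025,-.05,.026)]
go("module",[('t',(583,303),m[0]),('t',(699,365),m[1]),('t',(563,357),m[2]),('t',(670,414),m[3]),('s',(163,433),m[0]),('s',(197,495),m[1]),('s',(12,502),m[2]),('s',(45,572),m[3])][:4]+
 [('s',(163,433),m[0]),('s',(200,497),m[1]),('s',(12,502),m[2]),('s',(45,572),m[3])][:0],back(T,zt((630,360)),0).tolist()[:2]+[-.4])
for p in [(163,433),(200,497),(12,502),(45,572)]: print(back(S,zs(p),.026).round(4))
for p in [(583,303),(699,365),(563,357),(670,414)]: print('t',back(T,zt(p),.026).round(4))
for a,b in [(80,270),(358,213)],[(132,340),(342,298)]: pass
st=[('t',(80,270),(0,.113,.052)),('t',(358,213),(0,-.113,.052)),('t',(130,341),(-.056,.0825,.014)),('t',(342,299),(-.056,-.0825,.014)),('s',(472,100),(-.056,.0825,.014)),('s',(393,278),(-.056,-.0825,.014)),('s',(395,298),(-.056,-.0825,.0))]
go("station",st,back(T,zt((220,243)),.0).tolist()[:2]+[.2])
E
```

```text
carrier [ 0.6023 -0.0438  0.4416] 25.3
[[-1.8, -0.8], [-0.4, -1.7], [-0.6, 0.1], [0.9, -0.2], [-2.3, 0.1], [1.1, -0.3], [-0.1, 0.2], [-0.2, -0.2], [-0.5, 0.2], [-0.5, -0.3], [-1.0, 0.2]]
module [ 0.6336 -0.3263 -0.5066] -29.03
[[1.4, 0.2], [-0.3, -0.8], [-0.7, 0.1], [-0.0, 0.4]]
[ 0.6369 -0.2725  0.026 ]
[ 0.6796 -0.2937  0.026 ]
[ 0.5915 -0.3583  0.026 ]
[ 0.6347 -0.3803  0.026 ]
t [ 0.6806 -0.2901  0.026 ]
t [ 0.6285 -0.3829  0.026 ]
t [ 0.6363 -0.2726  0.026 ]
t [ 0.5887 -0.358   0.026 ]
station [0.728  0.0035 0.1983] 11.36
[[0.3, 0.3], [0.0, 0.1], [1.9, -0.4], [-1.8, -0.2], [-0.2, 1.3], [0.5, -0.2], [-0.3, -2.1]]
```

```bash
cat >> h.py <<'E'
def plan(tgt,yaw):
    """tool-down target: world jaw(y)-axis yaw mod pi. prints remaining turn (rotvec tool) and shift AFTER turn (tool axes, cm)"""
    s=ctrl.get_state();R,p=pose(s)
    best=None
    for k in (0,np.pi,-np.pi):
        y=np.array([np.cos(yaw+k),np.sin(yaw+k),0]);x=np.array([0,0,-1.]);G=np.stack([x,y,np.cross(x,y)],1)
        w=Rn.from_matrix(R.T@G).as_rotvec()
        if best is None or np.linalg.norm(w)<np.linalg.norm(best[0])-1e-6: best=(w,G)
    w,G=best;d=np.array(tgt)-p
    print("t",round(s["time"],2),"tcp",p.round(4),"jawyaw",np.degrees(np.arctan2(R[1,1],R[0,1])).round(2),"tilt",np.degrees(np.arccos(-R[2,0])).round(2),"q6",round(s["joints"][5],3),"F",np.round(s["ft_force"],1),"w",round(s["gripper_width"],4))
    print("turn rad",w.round(3),"rows",round(np.linalg.norm(w)/.125,1),"shift cm after turn",(G.T@d*100).round(2),"now-axes",(R.T@d*100).round(2))
E
python3 -c "
from h import *
plan([.634,-.326,.213],np.radians(-29))"
```

```text
t 0.25 tcp [ 0.2478 -0.5186  0.2136] jawyaw -64.46 tilt 0.05 q6 -0.02 F [-1.3 -0.1 -0.7] w 0.0911
turn rad [-0.619 -0.     0.001] rows 5.0 shift cm after turn [  0.06  24.44 -35.57] now-axes [  0.06  -0.73 -43.15]
```

```bash
python3 -m creep '[[[-0.124,0,0,0,0,-4,1],[-0.124,0,0,0,0,-4,1],[-0.124,0,0,0,0,-4,1],[-0.124,0,0,0,0.5,-4,1],[-0.124,0,0,0,1.5,-4,1],[0,0,0,0,2.5,-3,1],[0,0,0,0,3,-3,1],[0,0,0,0,3,-3,1]]]'; python3 -c "
from h import *
plan([.634,-.326,.213],np.radians(-29))"
```

```text
time: 0.92
ee_pos: [0.5282, -0.3648, 0.2122]
orientation: [-0.362, -0.606, -0.363, 0.609]
ft_force: [1.3, -0.4, 0.7]
gripper_width: 0.091
t 0.92 tcp [ 0.5282 -0.3648  0.2122] jawyaw -28.35 tilt 0.28 q6 -0.125 F [ 1.3 -0.4  0.7] w 0.091
turn rad [0.011 0.003 0.004] rows 0.1 shift cm after turn [-0.08  7.37 -8.52] now-axes [-0.14  7.47 -8.44]
```

```bash
python3 -m creep '[[[0,0,0,0,2.5,-2.8,1],[0,0,0,0,2.5,-2.8,1],[0,0,0,0,2,-2.5,1],[0,0,0,0,0,0,1],[0,0,0,0,0,0,1]]]'; python3 -c "
from h import *
plan([.634,-.326,.213],np.radians(-29))
wp=pose();c=read_camera('wrist');cv2.imwrite('pics/w1.png',c['image'][:,:,::-1])
R,p=wp
for P in [(.025,.05),(.025,-.05),(-.025,.05),(-.025,-.05)]:
  a=-.5066;print(proj(c,[.6336+np.cos(a)*P[0]-np.sin(a)*P[1],-.3263+np.sin(a)*P[0]+np.cos(a)*P[1],.026],wp).round(1))
"
```

```text
time: 1.33
ee_pos: [0.6406, -0.3187, 0.2084]
orientation: [-0.364, -0.605, -0.366, 0.607]
ft_force: [0.5, 0.3, 0.8]
gripper_width: 0.0911
t 1.33 tcp [ 0.6406 -0.3187  0.2084] jawyaw -27.85 tilt 0.22 q6 0.009 F [0.5 0.3 0.8] w 0.0911
turn rad [0.02  0.001 0.004] rows 0.2 shift cm after turn [-0.46 -0.22  0.96] now-axes [-0.46 -0.24  0.95]
[299.1 158.3]
[296.  245.6]
[253.  157.3]
[252.6 244.7]
```

View pics/w1.png

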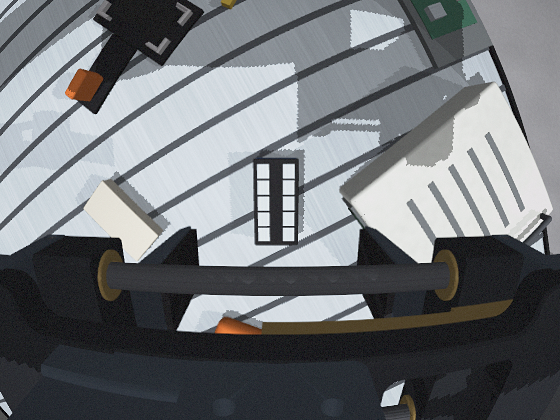

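The wrist view shows the module at about (255..298, 157..245), close to the prediction. I'll refine this with minAreaRect on a zoomed crop.

```bash
python3 -c "
import cv2
t=cv2.imread('pics/w1.png');cv2.imwrite('pics/w1z.png',cv2.resize(t[145:255,225:335],(600,600),interpolation=cv2.INTER_CUBIC))"
```

```text
(no output)
```

View pics/w1z.png

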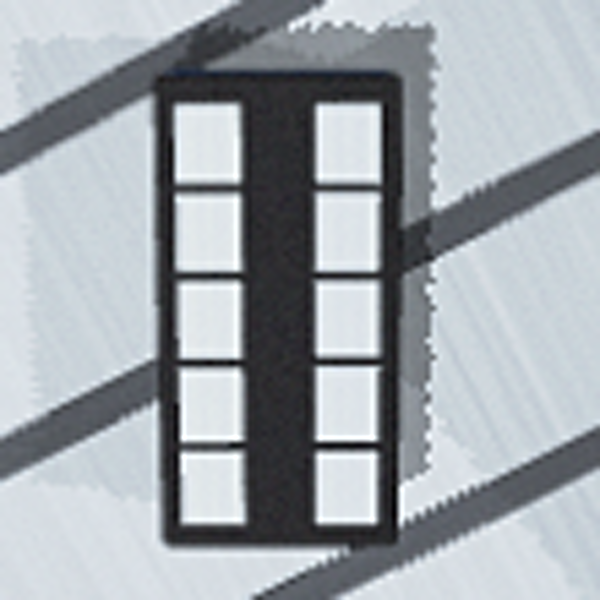

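Run:
```python
from h import *
wp=pose();c=read_camera('wrist')
z=lambda p:np.array((225+(p[0]+.5)/5.4545-.5,145+(p[1]+.5)/5.4545-.5))
m=[(.025,.05,.026),(.025,-.05,.026),(-.025,.05,.026),(-.025,-.05,.026)]
x,r=fit([(c,z(p),P,wp) for p,P in zip([(402,75),(398,545),(158,75),(163,543)],m)],[.634,-.326,-.5]);print(x.round(4),np.degrees(x[2]),r.round(1).tolist())
plan([x[0],x[1],.10],x[2])
```

```text
[ 0.6344 -0.3262 -0.486 ] -27.847861893450414 [[0.7, -0.7], [0.1, 0.7], [-0.7, -0.7], [-0.2, 1.0]]
t 1.43 tcp [ 0.6393 -0.3193  0.2085] jawyaw -27.95 tilt 0.24 q6 0.009 F [ 0.6 -0.3 -0.1] w 0.0911
turn rad [-0.002  0.     0.004] rows 0.0 shift cm after turn [10.85 -0.11  0.84] now-axes [10.86 -0.06  0.84]
```

```bash
python3 -m creep '[[[0,0,0,2,0,0.5,1],[0,0,0,4,0,0.3,1],[0,0,0,4,0,0,1],[0,0,0,3,0,0,1],[0,0,0,2,0,0,1],[0,0,0,0,0,0,1]]]'; python3 -c "
from h import *
plan([.6344,-.3262,.007],-.486)"
```

```text
time: 1.93
ee_pos: [0.6285, -0.3341, 0.0601]
orientation: [-0.364, -0.608, -0.36, 0.608]
ft_force: [-0.2, 0.1, -1.1]
gripper_width: 0.0908
t 1.93 tcp [ 0.6285 -0.3341  0.0601] jawyaw -28.48 tilt 0.31 q6 -0.005 F [-0.2  0.1 -1.1] w 0.0908
turn rad [-0.011  0.003 -0.005] rows 0.1 shift cm after turn [ 5.31  0.15 -0.97] now-axes [ 5.31  0.12 -0.99]
```

```bash
python3 -m creep '[[[0.011,0,-0.005,1.2,0.1,-0.7,1],[0,0,0,1.2,0,-0.2,1],[0,0,0,0.8,0,0,1],[0,0,0,0.3,0,0,1],[0,0,0,0,0,0,1]]]'; python3 -c "
from h import *
plan([.6344,-.3262,.007],-.486)"
```

```text
time: 2.35
ee_pos: [0.6334, -0.3297, 0.0272]
orientation: [-0.359, -0.61, -0.355, 0.611]
ft_force: [-0.8, 1.1, -0.1]
gripper_width: 0.0911
t 2.35 tcp [ 0.6334 -0.3297  0.0272] jawyaw -29.42 tilt 0.34 q6 0.021 F [-0.8  1.1 -0.1] w 0.0911
turn rad [-0.027  0.003 -0.005] rows 0.2 shift cm after turn [ 2.02 -0.08 -0.35] now-axes [ 2.01 -0.1  -0.36]
```

```bash
python3 -m creep '[[[-0.027,0.003,-0.005,0.8,-0.1,-0.3,1],[0,0,0,0.8,0,0,1],[0,0,0,0.3,0,0,1],[0,0,0,0,0,0,1]]]'; python3 -c "
from h import *
plan([.6344,-.3262,.007],-.486)"
```

```text
time: 2.68
ee_pos: [0.6364, -0.3276, 0.0106]
orientation: [0.367, 0.607, 0.363, -0.605]
ft_force: [-0.8, -0.8, -0.8]
gripper_width: 0.0913
t 2.68 tcp [ 0.6364 -0.3276  0.0106] jawyaw -27.85 tilt 0.38 q6 -0.005 F [-0.8 -0.8 -0.8] w 0.0913
turn rad [-0.     0.001 -0.007] rows 0.1 shift cm after turn [ 0.36 -0.25 -0.03] now-axes [ 0.36 -0.25 -0.03]
```

Now close. I'm using a moderate force.

```bash
python3 -m creep '[[[0,0,-0.007,0.35,-0.25,0,1],[0,0,0,0,0,0,0.3],[0,0,0,0,0,0,0],[0,0,0,0,0,0,-0.3],[0,0,0,0,0,0,-1],[0,0,0,0,0,0,-1],[0,0,0,0,0,0,-1],[0,0,0,0,0,0,-1]]]' 25; python3 -c "
from h import *
plan([.6344,-.3262,.10],-.486)"
```

```text
time: 3.35
ee_pos: [0.6345, -0.3269, 0.0088]
orientation: [-0.365, -0.606, -0.364, 0.606]
ft_force: [-0.7, 1.1, -1.7]
gripper_width: 0.0499
t 3.35 tcp [ 0.6345 -0.3269  0.0088] jawyaw -27.91 tilt 0.08 q6 -0.004 F [-0.7  1.1 -1.7] w 0.0499
turn rad [-0.001  0.001 -0.001] rows 0.0 shift cm after turn [-9.12 -0.04 -0.06] now-axes [-9.12 -0.03 -0.05]
```

```bash
python3 -m creep '[[[0,0,0,-1,0,0,-1],[0,0,0,-3,0,0,-1],[0,0,0,-4,0,0,-1],[0,0,0,-4,0,0,-1],[0,0,0,-4,0,0,-1],[-0.12,0,0,-2,0,-2,-1],[-0.12,0,0,0,0,-3,-1],[-0.12,0,0,0,0,-3,-1],[-0.12,0,0,0,0,-3,-1]]]' 40; python3 -c "
from h import *
plan([.645,-.135,.2],.4416)"
```

```text
time: 4.1
ee_pos: [0.6624, -0.2256, 0.195]
orientation: [0.499, 0.498, 0.503, -0.501]
ft_force: [0.5, -0.6, -3.2]
gripper_width: 0.0497
t 4.1 tcp [ 0.6624 -0.2256  0.195 ] jawyaw 0.14 tilt 0.43 q6 -0.346 F [ 0.5 -0.6 -3.2] w 0.0497
turn rad [-0.439 -0.002  0.007] rows 3.5 shift cm after turn [-0.5   2.29 -8.94] now-axes [-0.48 -1.73 -9.06]
```

```bash
python3 -m creep '[[[-0.12,0,0,0,0,-2.5,-1],[-0.12,0,0,0,0,-2.5,-1],[-0.12,0,0,0,0.3,-2,-1],[-0.06,0,0,0,0.3,-0.5,-1],[0,0,0,0,0,0,-1],[0,0,0,0,0,0,-1]]]'; python3 -c "
from h import *
plan([.645,-.135,.2],.4416)
wp=pose();c=read_camera('wrist');cv2.imwrite('pics/w2.png',c['image'][:,:,::-1]);np.savez('w2.npz',R=wp[0],p=wp[1])
"
```

```text
time: 4.6
ee_pos: [0.657, -0.1381, 0.1964]
orientation: [0.596, 0.375, 0.603, -0.376]
ft_force: [1.2, -1.2, -3.8]
gripper_width: 0.0496
t 4.6 tcp [ 0.657  -0.1381  0.1964] jawyaw 25.81 tilt 0.57 q6 -0.677 F [ 1.2 -1.2 -3.8] w 0.0496
turn rad [ 0.009 -0.008  0.006] rows 0.1 shift cm after turn [-0.36 -0.95 -0.8 ] now-axes [-0.35 -0.95 -0.81]
```

View pics/w2.png

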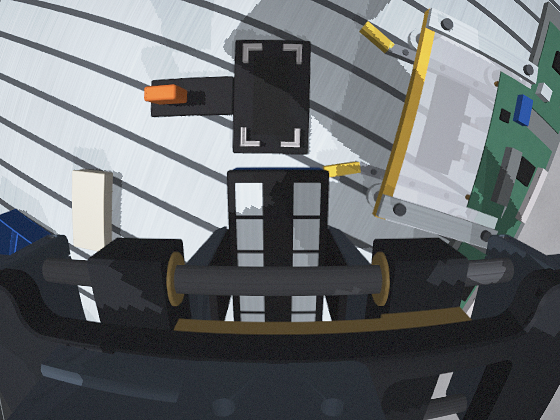

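The wrist view shows the carrier base at about (233..310, 40..153), its grip at (165,94), the lead-ins at (378,38) and (342,170), and the plate edge from (430,10) to (378,215). The held module's top far edge lies at row ~170, columns 228 to 328. I'll zoom in for corners.

```bash
python3 -c "
import cv2
t=cv2.imread('pics/w2.png');cv2.imwrite('pics/w2a.png',cv2.resize(t[30:180,140:340],(800,600),interpolation=cv2.INTER_CUBIC))
cv2.imwrite('pics/w2b.png',cv2.resize(t[0:225,320:500],(480,600),interpolation=cv2.INTER_CUBIC))
cv2.imwrite('pics/w2c.png',cv2.resize(t[160:330,210:350],(494,600),interpolation=cv2.INTER_CUBIC))"
```

```text
(no output)
```

View pics/w2a.png

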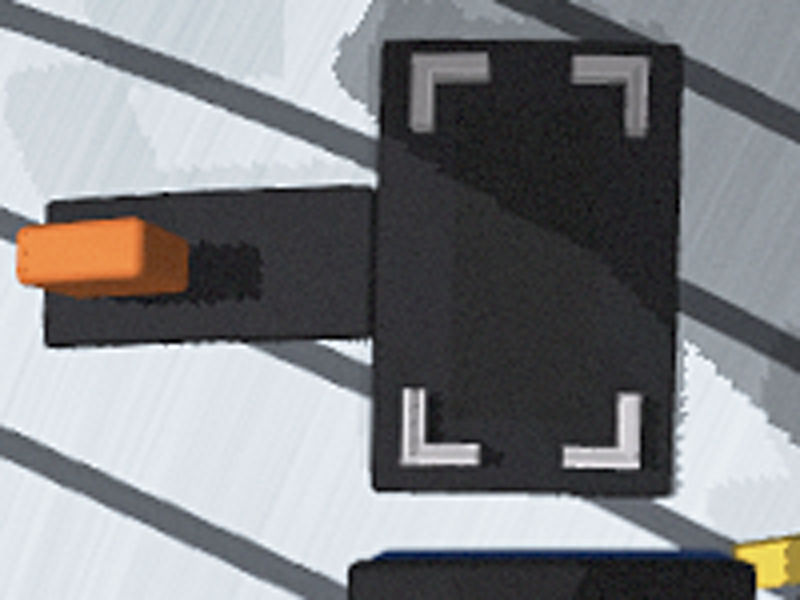

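View pics/w2b.png

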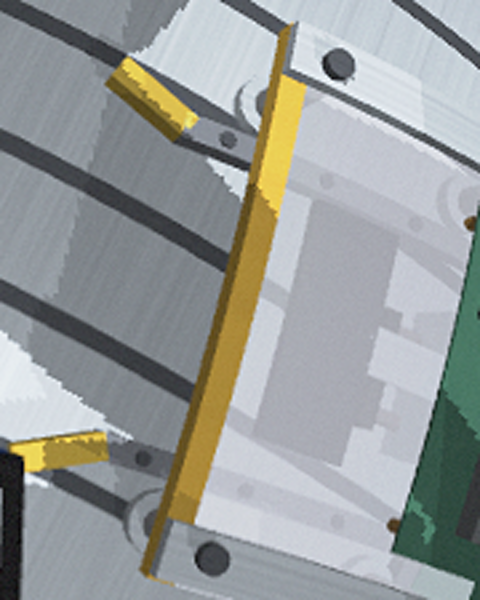

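View pics/w2c.png

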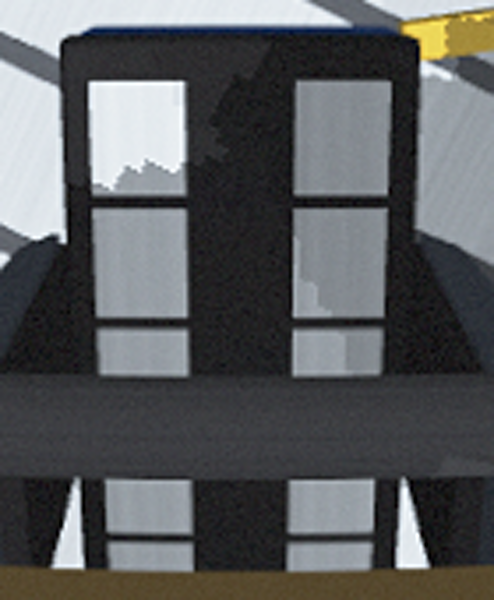

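```bash
cat > f2.py <<'E'
from h import *
d=np.load('w2.npz');wp=(d['R'],d['p']);c=read_camera('wrist')
za=lambda p:np.array((140+(p[0]+.5)/4-.5,30+(p[1]+.5)/4-.5))
k=225/600
zb=lambda p:np.array((320+(p[0]+.5)*k-.5,0+(p[1]+.5)*k-.5))
k2=170/600
zc=lambda p:np.array((210+(p[0]+.5)*k2-.5,160+(p[1]+.5)*k2-.5))
C=[(.042,.065,.008),(-.042,.065,.008),(-.042,-.065,.008),(.042,-.065,.008),(-.14,.022,.008),(-.14,-.022,.008),(-.13,.008,.052),(-.13,-.008,.052),(-.094,.008,.052),(-.094,-.008,.052)]
U=[(682,45),(383,41),(373,490),(675,495),(47,203),(44,346),(17,230),(18,284),(140,218),(142,291)]
x,r=fit([(c,za(p),P,wp) for p,P in zip(U,C)],[.602,-.044,.44]);print("carrier",x.round(4),np.degrees(x[2]).round(2),r.round(1).tolist())
L=[((127,57),(-.056,.0825,.014)),((197,124),(-.02,.0665,.014)),((106,432),(-.02,-.0665,.014)),((292,24),(0,.113,.064)),((145,576),(0,-.113,.052)),((180,140),(-.02,.0665,.000))]
x2,r=fit([(c,zb(p),P,wp) for p,P in L][:5],[.728,.0035,.198]);print("station",x2.round(4),np.degrees(x2[2]).round(2),r.round(1).tolist())
w0=(np.eye(3),np.zeros(3))
for p in [(62,40),(418,40),(75,203),(390,203),(390,323),(375,537),(105,537)]:
    o,dd=ray(c,zc(p),w0);print("mod tool",(o+dd*(-.0172-o[0])/dd[0]).round(4))
E
python3 f2.py
```

```text
carrier [ 0.6019 -0.0421  0.4325] 24.78 [[0.8, -0.8], [-0.3, -0.6], [-0.1, 1.1], [0.4, 1.1], [-0.6, -0.1], [-0.5, 1.3], [-0.6, -0.7], [-1.2, 1.1], [1.5, -0.3], [0.6, -2.9]]
station [0.7295 0.0062 0.1772] 10.15 [[-1.8, 6.0], [-1.8, 4.1], [1.5, -1.3], [4.5, 0.0], [-0.3, -3.2]]
mod tool [-0.0172 -0.0242 -0.0489]
mod tool [-0.0172  0.0239 -0.0489]
mod tool [-0.0172 -0.0231 -0.0261]
mod tool [-0.0172  0.0207 -0.0262]
mod tool [-0.0172  0.0214 -0.0084]
mod tool [-0.0172  0.0209  0.0275]
mod tool [-0.0172 -0.021   0.0275]
```

```bash
python3 -c "
from h import *
plan([.602,-.043,.06],.437)"; python3 -m creep '[[[0.009,-0.008,0.006,0,-0.6,-2.5,-1],[0,0,0,0,-0.6,-3,-1],[0,0,0,2,-0.6,-2,-1],[0,0,0,3,-0.6,-1,-1],[0,0,0,3,-0.6,0,-1],[0,0,0,3,0,0,-1],[0,0,0,0,0,0,-1]]]';  python3 -c "
from h import *
plan([.602,-.043,.06],.437)"
```

```text
t 4.7 tcp [ 0.6572 -0.1391  0.1963] jawyaw 25.74 tilt 0.55 q6 -0.677 F [ 0.6 -0.  -3. ] w 0.0497
turn rad [ 0.012 -0.008  0.006] rows 0.1 shift cm after turn [ 13.63  -0.94 -11.04] now-axes [ 13.72  -0.72 -10.95]
time: 5.28
ee_pos: [0.5945, -0.0814, 0.0851]
orientation: [0.597, 0.385, 0.59, -0.384]
ft_force: [-2.3, 0.5, -3.5]
gripper_width: 0.0499
t 5.28 tcp [ 0.5945 -0.0814  0.0851] jawyaw 24.15 tilt 0.61 q6 -0.573 F [-2.3  0.5 -3.5] w 0.0499
turn rad [-0.016  0.008 -0.007] rows 0.2 shift cm after turn [ 2.51  2.3  -3.16] now-axes [ 2.5   2.24 -3.22]
```

```bash
python3 -m creep '[[[-0.016,0.008,-0.007,0.5,1.2,-1.6,-1],[0,0,0,1,1.1,-1.6,-1],[0,0,0,1,0,0,-1],[0,0,0,0,0,0,-1],[0,0,0,0,0,0,-1]]]';  python3 -c "
from h import *
plan([.602,-.043,.06],.437)
wp=pose();c=read_camera('wrist');cv2.imwrite('pics/w3.png',c['image'][:,:,::-1]);np.savez('w3.npz',R=wp[0],p=wp[1])
cv2.imwrite('pics/w3z.png',cv2.resize(c['image'][120:345,130:430,::-1],(800,600),interpolation=cv2.INTER_CUBIC))"
```

```text
time: 5.7
ee_pos: [0.6057, -0.0474, 0.063]
orientation: [0.596, 0.382, 0.593, -0.382]
ft_force: [0.3, -0.9, -3.4]
gripper_width: 0.0499
t 5.7 tcp [ 0.6057 -0.0474  0.063 ] jawyaw 24.54 tilt 0.24 q6 -0.523 F [ 0.3 -0.9 -3.4] w 0.0499
turn rad [-0.009  0.004 -0.002] rows 0.1 shift cm after turn [ 0.3  -0.15 -0.56] now-axes [ 0.3  -0.15 -0.56]
```

View pics/w3z.png

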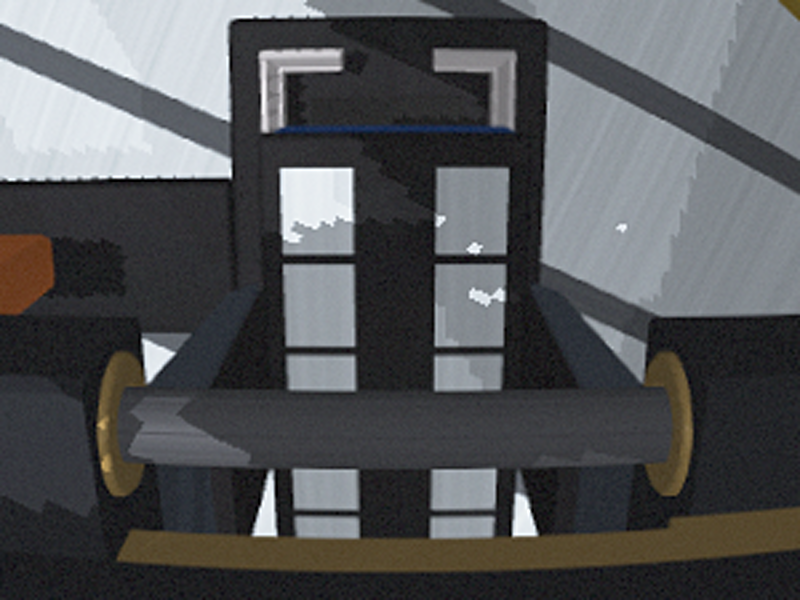

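View pics/w3.png

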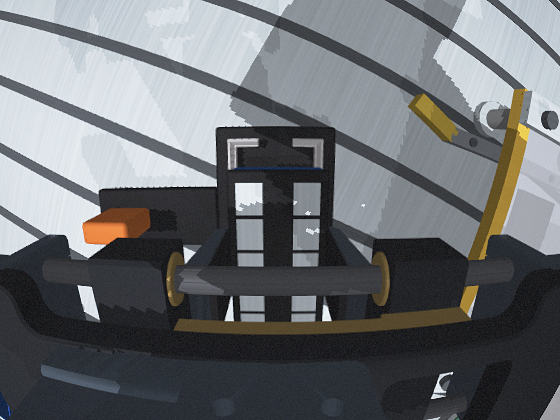

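Run:
```python
from h import *
d=np.load('w3.npz');wp=(d['R'],d['p']);c=read_camera('wrist')
z=lambda p:np.array((130+(p[0]+.5)*.375-.5,120+(p[1]+.5)*.375-.5))
C=[(.042,.065,.008),(-.042,.065,.008),(-.042,.022,.008),(-.042,-.022,.008)]
U=[(546,18),(230,18),(233,180)]
x,r=fit([(c,z(p),P,wp) for p,P in zip(U,C)],[.602,-.044,.44]);print("carrier",x.round(4),np.degrees(x[2]).round(2),r.round(1).tolist())
for p in U: print(back(c,z(p),.008,wp).round(4))
# loc/mod
R,p=wp
X=np.array([x[0],x[1],0]);a=np.array([np.cos(x[2]),np.sin(x[2]),0]);b=np.array([-np.sin(x[2]),np.cos(x[2]),0])
for q in [(260,52),(516,52),(290,72),(490,72)]:
    P=back(c,z(q),.022,wp)-X;print("loc top in carrier",(P@a).round(4),(P@b).round(4))
for q in [(278,128),(515,128)]:
    o,dd=ray(c,z(q),(np.eye(3),np.zeros(3)));print("modbottom tool",(o+dd*(.0088-o[0])/dd[0]).round(4))
for q in [(283,258),(508,258),(283,350),(505,350),(293,511),(497,511)]:
    o,dd=ray(c,z(q),(np.eye(3),np.zeros(3)));print("gap tool",(o+dd*(-.0172-o[0])/dd[0]).round(4))
plan([x[0],x[1],.06],x[2])
```

```text
carrier [ 0.6018 -0.0418  0.4299] 24.63 [[2.1, -0.1], [-0.8, 0.1], [-0.3, 0.1]]
[0.6116 0.0341 0.008 ]
[5.37e-01 1.00e-04 8.00e-03]
[ 0.5546 -0.0391  0.008 ]
loc top in carrier -0.0315 0.0562
loc top in carrier 0.0308 0.0561
loc top in carrier -0.0242 0.0511
loc top in carrier 0.0244 0.051
modbottom tool [ 0.0088 -0.0244 -0.0477]
modbottom tool [ 0.0088  0.025  -0.0477]
gap tool [-0.0172 -0.0206 -0.0265]
gap tool [-0.0172  0.0207 -0.0265]
gap tool [-0.0172 -0.0212 -0.0084]
gap tool [-0.0172  0.0209 -0.0085]
gap tool [-0.0172 -0.0208  0.0272]
gap tool [-0.0172  0.021   0.0271]
t 5.8 tcp [ 0.6055 -0.0477  0.0632] jawyaw 24.52 tilt 0.26 q6 -0.523 F [ 0.2  0.3 -3.5] w 0.0498
turn rad [-0.002  0.004 -0.002] rows 0.0 shift cm after turn [ 0.32 -0.1  -0.7 ] now-axes [ 0.32 -0.1  -0.7 ]
```

```bash
python3 -m creep '[[[-0.004,0.004,-0.002,0.5,-0.1,-0.72,-1],[0,0,0,0.8,0,0,-1],[0,0,0,0.6,0,0,-1],[0,0,0,0,0,0,-1],[0,0,0,0,0,0,-1]]]';  python3 -c "
from h import *
plan([.6018,-.0418,.0355],.4315)"
```

```text
time: 6.22
ee_pos: [0.6021, -0.0431, 0.0448]
orientation: [0.596, 0.382, 0.594, -0.381]
ft_force: [-0.6, 0.5, -3.0]
gripper_width: 0.0496
t 6.22 tcp [ 0.6021 -0.0431  0.0448] jawyaw 24.61 tilt 0.2 q6 -0.52 F [-0.6  0.5 -3. ] w 0.0496
turn rad [-0.002  0.002 -0.003] rows 0.0 shift cm after turn [ 0.93  0.02 -0.14] now-axes [ 0.93  0.02 -0.14]
```

```bash
python3 -m creep '[[[0,0.002,-0.003,0.5,0,-0.17,-1],[0,0,0,0.4,0,0,-1],[0,0,0,0,0,0,-1],[0,0,0,0,0,0,-1]]]';  python3 -c "
from h import *
plan([.6018,-.0418,.0355],.4315)
wp=pose();c=read_camera('wrist');cv2.imwrite('pics/w4.png',c['image'][:,:,::-1]);np.savez('w4.npz',R=wp[0],p=wp[1])
cv2.imwrite('pics/w4z.png',cv2.resize(c['image'][130:235,210:350,::-1],(800,600),interpolation=cv2.INTER_CUBIC))"
```

```text
time: 6.55
ee_pos: [0.6014, -0.0415, 0.0347]
orientation: [0.595, 0.382, 0.595, -0.382]
ft_force: [-0.5, -0.4, -2.6]
gripper_width: 0.0505
t 6.55 tcp [ 0.6014 -0.0415  0.0347] jawyaw 24.61 tilt 0.05 q6 -0.518 F [-0.5 -0.4 -2.6] w 0.0505
turn rad [-0.002 -0.001  0.001] rows 0.0 shift cm after turn [-0.08  0.03  0.04] now-axes [-0.08  0.03  0.04]
```

View pics/w4z.png

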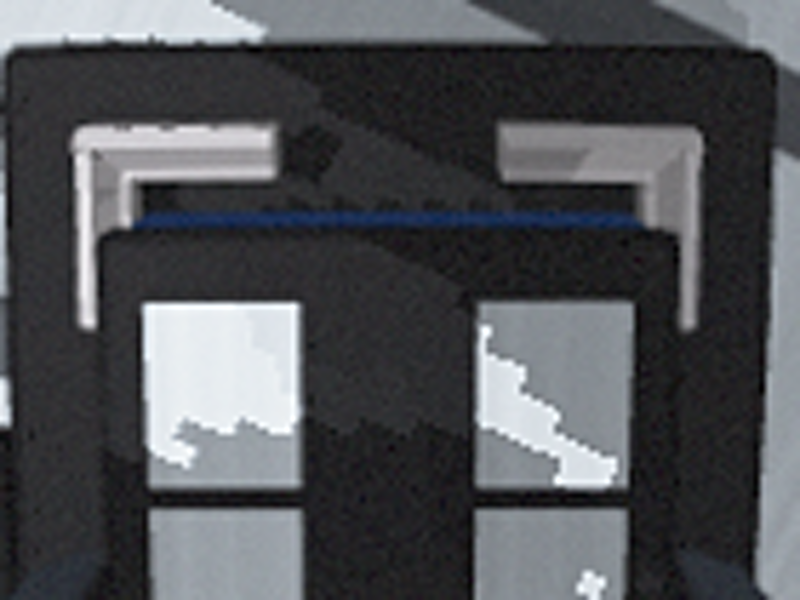

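```bash
cat > f4.py <<'E'
from h import *
d=np.load('w4.npz');wp=(d['R'],d['p']);c=read_camera('wrist')
R,p=wp
z=lambda q:np.array((210+(q[0]+.5)*.175-.5,130+(q[1]+.5)*.175-.5))
def t(q,zz): return (R.T@(back(c,z(q),zz,wp)-p))[1:].round(4)
print("base corners",t((5,47),.008),t((777,47),.008))
print("loc inner bottom",t((135,183),.008),t((640,183),.008))
print("loc outer top",t((73,127),.022),t((700,127),.022))
print("mod bottom",t((135,214),.0259),t((645,214),.0259))
print("mod top",t((102,230),.0519),t((680,230),.0519))
E
python3 f4.py
```

```text
base corners [-0.0411 -0.0644] [ 0.0412 -0.0645]
loc inner bottom [-0.0272 -0.0495] [ 0.0267 -0.0495]
loc outer top [-0.0314 -0.0564] [ 0.0307 -0.0565]
mod bottom [-0.0248 -0.048 ] [ 0.0248 -0.0481]
mod top [-0.024  -0.0494] [ 0.0242 -0.0495]
```

```bash
python3 -m creep '[[[0,0,0,0.5,0,0,-1],[0,0,0,0.4,0,0,-1],[0,0,0,0.3,0,0,-1],[0,0,0,0,0,0,-1]]]';  python3 -c "
from h import *
plan([.6014,-.0415,.0168],.4295)"
```

```text
time: 6.98
ee_pos: [0.6018, -0.0416, 0.0223]
orientation: [0.595, 0.382, 0.595, -0.382]
ft_force: [-0.7, 0.2, -2.9]
gripper_width: 0.0496
t 6.98 tcp [ 0.6018 -0.0416  0.0223] jawyaw 24.61 tilt 0.03 q6 -0.518 F [-0.7  0.2 -2.9] w 0.0496
turn rad [ 0.  0. -0.] rows 0.0 shift cm after turn [ 0.55 -0.03 -0.03] now-axes [ 0.55 -0.03 -0.03]
```

```bash
python3 -m creep '[[[0,0,0,0.25,0,0,-1],[0,0,0,0.15,0,0,-1],[0,0,0,0.1,0,0,-1],[0,0,0,0,0,0,-1]]]';  python3 -c "
from h import *
plan([.6014,-.0415,.0168],.4295)"
```

```text
time: 7.32
ee_pos: [0.602, -0.0417, 0.0168]
orientation: [0.595, 0.382, 0.595, -0.382]
ft_force: [-0.1, 0.8, -1.1]
gripper_width: 0.0497
t 7.32 tcp [ 0.602  -0.0417  0.0168] jawyaw 24.61 tilt 0.05 q6 -0.518 F [-0.1  0.8 -1.1] w 0.0497
turn rad [ 0.     0.    -0.001] rows 0.0 shift cm after turn [-0.   -0.05 -0.04] now-axes [-0.   -0.05 -0.04]
```

```bash
python3 -m creep '[[[0,0,0,0.03,0,0,-1],[0,0,0,0,0,0,-1],[0,0,0,0,0,0,0.2],[0,0,0,0,0,0,0.4],[0,0,0,0,0,0,0.5],[0,0,0,0,0,0,0.5],[0,0,0,0,0,0,0.5]]]';  python3 -c "
from h import *
plan([.6014,-.0415,.0168],.4295)
wp=pose();c=read_camera('wrist');np.savez('w5.npz',R=wp[0],p=wp[1])
cv2.imwrite('pics/w5z.png',cv2.resize(c['image'][120:345,130:430,::-1],(800,600),interpolation=cv2.INTER_CUBIC))"
```

```text
time: 7.9
ee_pos: [0.6044, -0.0418, 0.019]
orientation: [0.597, 0.383, 0.593, -0.381]
ft_force: [-0.1, 0.3, 0.6]
gripper_width: 0.0684
t 7.9 tcp [ 0.6044 -0.0418  0.019 ] jawyaw 24.61 tilt 0.4 q6 -0.518 F [-0.1  0.3  0.6] w 0.0684
turn rad [-0.     0.003 -0.006] rows 0.1 shift cm after turn [ 0.22 -0.26 -0.16] now-axes [ 0.21 -0.26 -0.16]
```

View pics/w5z.png

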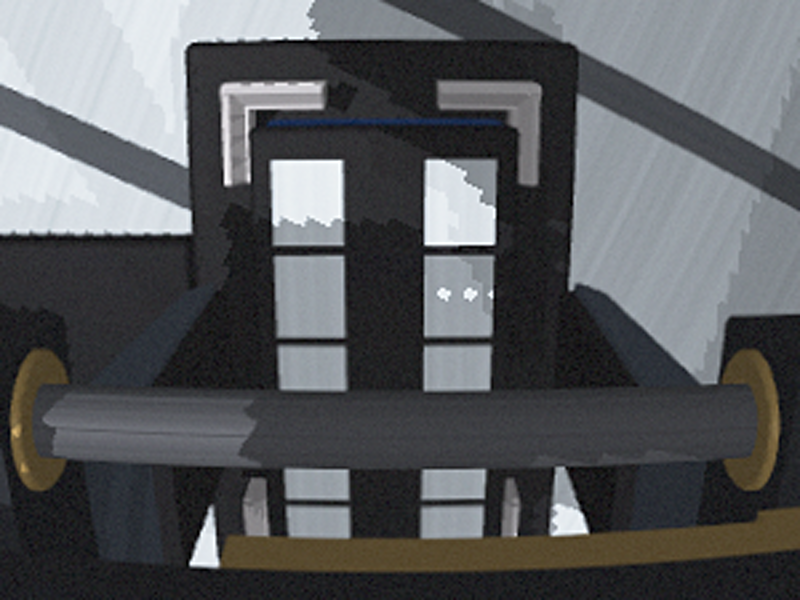

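The picture shows the module seated between all four locators with even gaps and the fingers clear of it. I'll rise and turn towards the grip.

```bash
python3 -m creep '[[[0,0,0,-1,0,0,0.5],[0,0,0,-3,0,0,0.5],[0,0,0,-4,0,0,1],[0,0,0,-4,0,0,1],[0.12,0,0,-3,-2,0,1],[0.12,0,0,0,-2,0,1],[0.12,0,0,0,-2,0,1],[0.12,0,0,0,-2,0,1],[0.12,0,0,0,0,0,1],[0.12,0,0,0,0,0,1]]]';  python3 -c "
from h import *
plan([.5,-.0888,.16],.4315-np.pi/2)"
```

```text
time: 8.78
ee_pos: [0.5247, -0.0618, 0.1841]
orientation: [0.419, 0.576, 0.411, -0.569]
ft_force: [1.2, -0.3, 0.3]
gripper_width: 0.0911
t 8.78 tcp [ 0.5247 -0.0618  0.1841] jawyaw -18.16 tilt 0.86 q6 0.178 F [ 1.2 -0.3  0.3] w 0.0911
turn rad [ 0.822 -0.008 -0.013] rows 6.6 shift cm after turn [2.41 1.42 3.37] now-axes [ 2.37 -1.54  3.34]
```

```bash
python3 -m creep '[[[0.12,0,0,0,0,0.5,1],[0.12,0,0,0,0,0.5,1],[0.12,0,0,0,0,0.5,1],[0.12,0,0,0,0,0.5,1],[0.12,0,0,0,0,0,1],[0.12,0,0,0,0,0,1],[0.1,-0.008,-0.01,0,0,0,1],[0,0,0,0,0,0,1],[0,0,0,0,0,0,1]]]';  python3 -c "
from h import *
plan([.5,-.0888,.16],.4315-np.pi/2)
wp=pose();c=read_camera('wrist');cv2.imwrite('pics/w6.png',c['image'][:,:,::-1]);np.savez('w6.npz',R=wp[0],p=wp[1])
"
```

```text
time: 9.53
ee_pos: [0.5132, -0.0801, 0.1929]
orientation: [0.14, 0.698, 0.14, -0.689]
ft_force: [0.5, -0.2, 0.0]
gripper_width: 0.0911
t 9.53 tcp [ 0.5132 -0.0801  0.1929] jawyaw -67.19 tilt 0.72 q6 0.991 F [ 0.5 -0.2  0. ] w 0.0911
turn rad [-0.033 -0.012 -0.003] rows 0.3 shift cm after turn [3.29 0.24 1.56] now-axes [3.27 0.28 1.59]
```

View pics/w6.png

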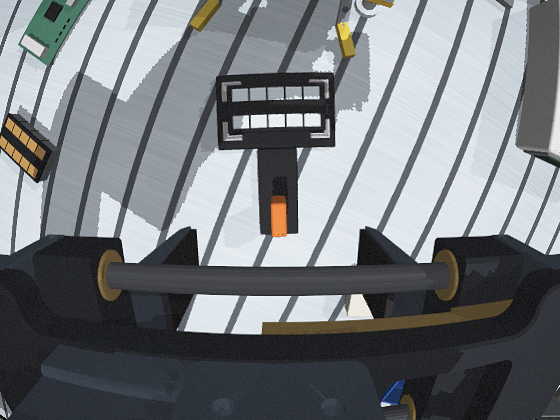

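```bash
python3 -m creep '[[[0,-0.012,0,-2,0,-3,1],[0,0,0,-2,0,-4,1],[0,0,0,-2,0,-4,1],[0,0,0,0,0,-4,1],[0,0,0,0,0,-3,1],[0,0,0,0,0,-1,1],[0,0,0,0,0,0,1],[0,0,0,0,0,0,1]]]';  python3 -c "
from h import *
plan([.5,-.0888,.16],.4315-np.pi/2)
wp=pose();c=read_camera('wrist');cv2.imwrite('pics/w7.png',c['image'][:,:,::-1]);np.savez('w7.npz',R=wp[0],p=wp[1])
"
```

```text
time: 10.25
ee_pos: [0.6859, -0.0013, 0.2493]
orientation: [-0.145, -0.688, -0.145, 0.696]
ft_force: [0.0, 0.1, 0.1]
gripper_width: 0.0908
t 10.25 tcp [ 0.6859 -0.0013  0.2493] jawyaw -66.29 tilt 0.61 q6 1.14 F [0.  0.1 0.1] w 0.0908
turn rad [-0.018  0.01   0.002] rows 0.2 shift cm after turn [ 8.93  0.18 20.54] now-axes [ 9.14  0.56 20.44]
```

View pics/w7.png

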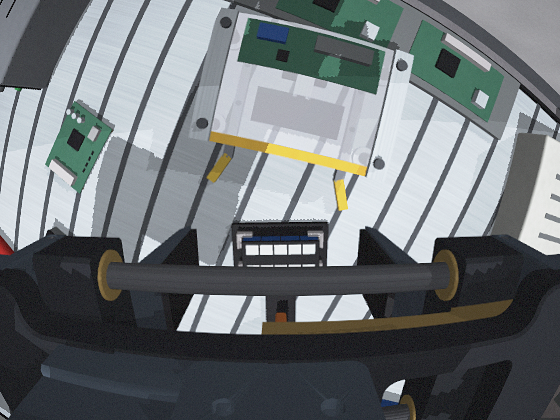

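This view shows the station clearly: yellow edge from (210,135) to (367,173), lead-ins at (215,170) and (342,195), and rails visible through the plate. I'll zoom in on it.

```bash
python3 -c "
import cv2
t=cv2.imread('pics/w7.png');cv2.imwrite('pics/w7a.png',cv2.resize(t[110:260,190:390],(800,600),interpolation=cv2.INTER_CUBIC))
cv2.imwrite('pics/w7b.png',cv2.resize(t[0:180,190:420],(766,600),interpolation=cv2.INTER_CUBIC))"
```

```text
(no output)
```

View pics/w7a.png

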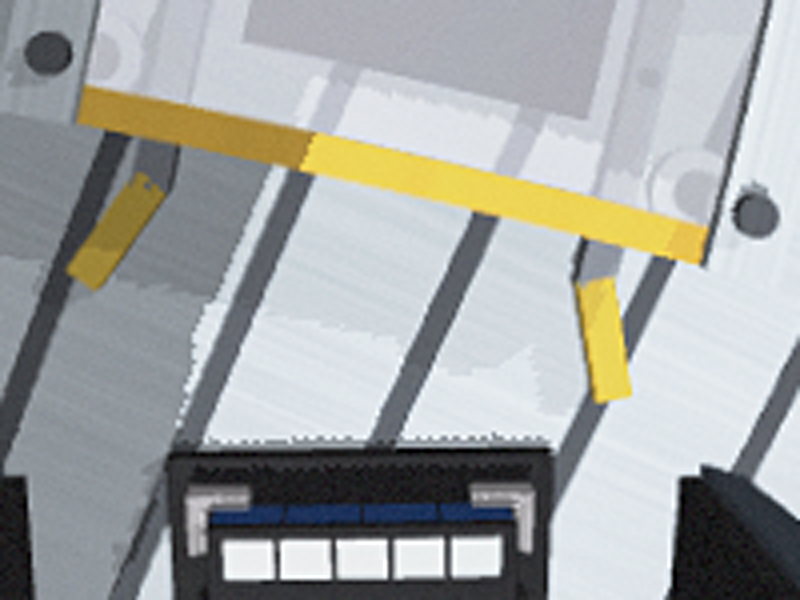

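View pics/w7b.png

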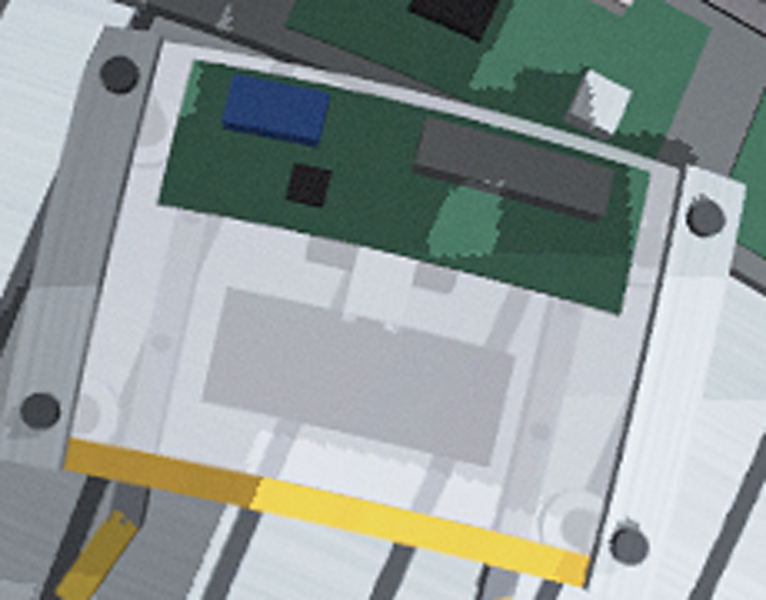

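```bash
cat > f7.py <<'E'
from h import *
d=np.load('w7.npz');wp=(d['R'],d['p']);c=read_camera('wrist')
za=lambda q:np.array((190+(q[0]+.5)/4-.5,110+(q[1]+.5)/4-.5))
zb=lambda q:np.array((190+(q[0]+.5)*.3-.5,(q[1]+.5)*.3-.5))
L=[(za((165,190)),(-.02,.0665,.014)),(za((97,290)),(-.056,.0825,.014)),(za((576,284)),(-.02,-.0665,.014)),(za((596,403)),(-.056,-.0825,.014))]
x,r=fit([(c,u,P,wp) for u,P in L],[.728,.0035,.198]);print("station",x.round(4),np.degrees(x[2]).round(2),r.round(1).tolist())
dirn=lambda a,b,z:np.degrees(np.arctan2(*(back(c,b,z,wp)-back(c,a,z,wp))[1::-1])).round(2)
print("rail L",dirn(zb((163,445)),zb((205,215)),.014),"rail R",dirn(zb((500,505)),zb((548,305)),.014))
print("edge top",dirn(za((80,88)),za((708,232)),.064)+90, "front low",dirn(za((80,122)),za((708,263)),.052)+90)
print("sidebars",dirn(zb((68,445)),zb((160,45)),.072),dirn(zb((590,585)),zb((685,170)),.064))
print("edge mid pts", back(c,za((80,122)),.052,wp).round(4),back(c,za((708,263)),.052,wp).round(4))
# carrier
C=[(.042,.065,.008),(.042,-.065,.008)];U=[(168,452),(552,448)]
for u in U: print(back(c,za(u),.008,wp).round(4))
E
python3 f7.py
```

```text
station [0.7272 0.0041 0.1896] 10.86 [[0.3, 0.1], [-0.3, 0.0], [0.2, 0.1], [-0.2, -0.2]]
rail L 13.44 rail R 10.97
edge top 11.010000000000005 front low 11.25
sidebars 11.32 11.29
edge mid pts [0.7088 0.0925 0.052 ] [ 0.7449 -0.0894  0.052 ]
[0.6143 0.0332 0.008 ]
[ 0.6669 -0.0827  0.008 ]
```

```bash
python3 -m creep '[[[-0.018,0.01,0,1,0,3,1],[0,0,0,2,0,4,1],[0,0,0,2,0,4,1],[0,0,0,2,0,4,1],[0,0,0,2,0,3.5,1],[0,0,0,2,0,1,1],[0,0,0,2,0,0,1],[0,0,0,0,0,0,1]]]';  python3 -c "
from h import *
plan([.5002,-.0885,.1],.43-np.pi/2)
"
```

```text
time: 11.02
ee_pos: [0.4959, -0.0848, 0.1208]
orientation: [0.151, 0.691, 0.152, -0.69]
ft_force: [-0.1, 0.5, 0.1]
gripper_width: 0.0911
t 11.02 tcp [ 0.4959 -0.0848  0.1208] jawyaw -65.29 tilt 0.11 q6 0.946 F [-0.1  0.5  0.1] w 0.0911
turn rad [ 0.001 -0.002  0.   ] rows 0.0 shift cm after turn [ 2.08  0.52 -0.24] now-axes [ 2.08  0.52 -0.24]
```

```bash
python3 -m creep '[[[0,0,0,1.5,0.5,-0.2,1],[0,0,0,2,0,0,1],[0,0,0,2,0,0,1],[0,0,0,2,0,0,1],[0,0,0,0,0,0,1],[0,0,0,0,0,0,1]]]';  python3 -c "
from h import *
plan([.5002,-.0885,.014],.43-np.pi/2)
wp=pose();c=read_camera('wrist');cv2.imwrite('pics/w8.png',c['image'][:,:,::-1])
"
```

```text
time: 11.52
ee_pos: [0.5003, -0.091, 0.0516]
orientation: [0.152, 0.695, 0.149, -0.687]
ft_force: [-0.4, -0.6, 0.2]
gripper_width: 0.0914
t 11.52 tcp [ 0.5003 -0.091   0.0516] jawyaw -65.38 tilt 0.72 q6 0.937 F [-0.4 -0.6  0.2] w 0.0914
turn rad [-0.    -0.011 -0.007] rows 0.1 shift cm after turn [ 3.76 -0.24 -0.09] now-axes [ 3.76 -0.26 -0.05]
```

View pics/w8.png

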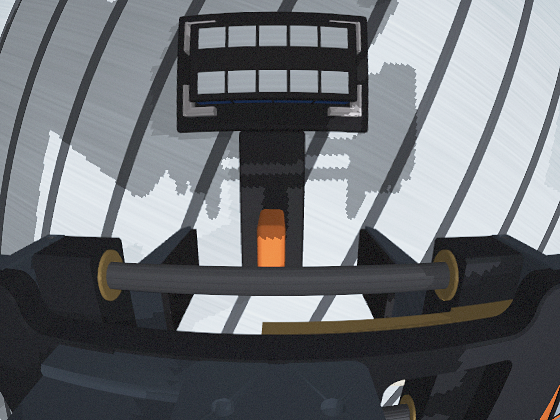

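```bash
python3 -m creep '[[[0,-0.011,-0.007,1.2,-0.25,-0.08,1],[0,0,0,1.3,0,0,1],[0,0,0,0.7,0,0,1],[0,0,0,0.2,0,0,1],[0,0,0,0,0,0,1]]]';  python3 -c "
from h import *
plan([.5002,-.0885,.014],.43-np.pi/2)
"
```

```text
time: 11.98
ee_pos: [0.5046, -0.0887, 0.0211]
orientation: [0.152, 0.694, 0.15, -0.688]
ft_force: [-0.0, -0.4, -0.3]
gripper_width: 0.0911
t 11.98 tcp [ 0.5046 -0.0887  0.0211] jawyaw -65.36 tilt 0.51 q6 0.944 F [-0.  -0.4 -0.3] w 0.0911
turn rad [ 0.    -0.007 -0.005] rows 0.1 shift cm after turn [ 0.71 -0.2   0.39] now-axes [ 0.71 -0.2   0.39]
```

```bash
python3 -m creep '[[[0,-0.007,-0.005,0.35,-0.2,0.35,1],[0,0,0,0.2,0,0,1],[0,0,0,0,0,0,0.3],[0,0,0,0,0,0,-0.2],[0,0,0,0,0,0,-0.5],[0,0,0,0,0,0,-0.7],[0,0,0,0,0,0,-0.8],[0,0,0,0,0,0,-1],[0,0,0,0,0,0,-1],[0,0,0,0,0,0,-1]]]' 15;  python3 -c "
from h import *
plan([.5002,-.0885,.014],.43-np.pi/2)
"
```

```text
time: 12.82
ee_pos: [0.5017, -0.0885, 0.017]
orientation: [0.151, 0.692, 0.15, -0.69]
ft_force: [0.3, 0.2, 0.2]
gripper_width: 0.0405
t 12.82 tcp [ 0.5017 -0.0885  0.017 ] jawyaw -65.36 tilt 0.18 q6 0.944 F [0.3 0.2 0.2] w 0.0405
turn rad [ 0.    -0.003 -0.002] rows 0.0 shift cm after turn [ 0.3  -0.06  0.14] now-axes [ 0.3  -0.07  0.14]
```

```bash
python3 -m creep '[[[0,0,0,0.1,-0.05,0,-1],[0,0,0,0,0,0,-1],[0,0,0,0,0,0,-1],[0,0,0,0,0,0,-1],[0,0,0,0,0,0,-1],[0,0,0,0,0,0,-1]]]' 15;  python3 -c "
from h import *
plan([.5002,-.0885,.014],.43-np.pi/2)
"
```

```text
time: 13.32
ee_pos: [0.5011, -0.0875, 0.0159]
orientation: [0.151, 0.691, 0.151, -0.69]
ft_force: [0.4, -0.1, 0.2]
gripper_width: 0.0159
t 13.32 tcp [ 0.5011 -0.0875  0.0159] jawyaw -65.29 tilt 0.13 q6 0.943 F [ 0.4 -0.1  0.2] w 0.0159
turn rad [ 0.001 -0.002 -0.001] rows 0.0 shift cm after turn [0.19 0.05 0.12] now-axes [0.19 0.05 0.12]
```

```bash
cat >> h.py <<'E'
S0=np.array([.7272,.0041]);SY=.194
def st(xs,ys=0,z=.0155,dy=0):
    c,s=np.cos(SY),np.sin(SY)
    R,p=pose();d=p[:2]-S0
    print("TCP in station x,y mm",((c*d[0]+s*d[1])*1000).round(1),((-s*d[0]+c*d[1])*1000).round(1),"yaw rel mrad",((np.arctan2(R[1,1],R[0,1])+np.pi/2-SY)*1000).round(1), "nose x ~",((c*d[0]+s*d[1])*1000+153).round(1))
    f=np.array(ctrl.get_state()["ft_force"]);print("F station",(c*f[0]+s*f[1]).round(1),(-s*f[0]+c*f[1]).round(1),f[2].round(1))
    plan([S0[0]+c*xs-s*ys,S0[1]+s*xs+c*ys,z],SY+dy-np.pi/2)
E
python3 -c "
from h import *
st(-.2308)"
python3 -m creep '[[[0,0,0,0,0,0,-1],[0.02,0,0,0,-0.3,0,-1],[0.024,0,0,0,-0.4,0,-1]]]' 40
python3 -c "
from h import *
st(-.2308)"
```

```text
TCP in station x,y mm -239.5 -46.3 yaw rel mrad 237.2 nose x ~ -86.5
F station 0.4 -0.2 0.2
t 13.32 tcp [ 0.5011 -0.0875  0.0159] jawyaw -65.29 tilt 0.13 q6 0.943 F [ 0.4 -0.1  0.2] w 0.0159
turn rad [ 0.237 -0.002 -0.001] rows 1.9 shift cm after turn [ 0.04 -4.63 -0.87] now-axes [ 0.04 -4.29 -1.94]
time: 13.57
ee_pos: [0.4978, -0.082, 0.016]
orientation: [0.135, 0.695, 0.134, -0.694]
ft_force: [-2.5, -2.9, 1.6]
gripper_width: 0.0161
TCP in station x,y mm -241.7 -40.3 yaw rel mrad 189.6 nose x ~ -88.7
F station -3.0 -2.3 1.6
t 13.57 tcp [ 0.4978 -0.082   0.016 ] jawyaw -68.02 tilt 0.1 q6 1.003 F [-2.5 -2.9  1.6] w 0.0161
turn rad [ 0.19  -0.001 -0.001] rows 1.5 shift cm after turn [ 0.05 -4.03 -1.09] now-axes [ 0.04 -3.75 -1.83]
```

```bash
python3 -m creep '[[[0.024,0,0,0,-0.4,-0.2,-1],[0.024,0,0,0,-0.45,-0.2,-1],[0.024,0,0,0,-0.45,-0.2,-1],[0.024,0,0,0,-0.45,-0.2,-1],[0.024,0,0,0,-0.45,-0.2,-1],[0.024,0,0,0,-0.45,-0.1,-1],[0.024,0,0,0,-0.45,-0.1,-1],[0.02,0,0,0,-0.4,-0.1,-1]]]'
python3 -c "
from h import *
st(-.2308)"
```

```text
time: 14.23
ee_pos: [0.4891, -0.0477, 0.0167]
orientation: [-0.062, -0.699, -0.059, 0.71]
ft_force: [-5.1, -4.5, 3.2]
gripper_width: 0.0159
TCP in station x,y mm -243.6 -4.9 yaw rel mrad -22.7 nose x ~ -90.6
F station -5.9 -3.4 3.2
t 14.23 tcp [ 0.4891 -0.0477  0.0167] jawyaw -80.18 tilt 1.0 q6 1.294 F [-5.1 -4.5  3.2] w 0.0159
turn rad [-0.023  0.017 -0.003] rows 0.2 shift cm after turn [ 0.12 -0.49 -1.28] now-axes [ 0.1  -0.52 -1.27]
```

```bash
python3 -m creep '[[[-0.012,0.01,-0.002,0.05,-0.2,-0.2,-1],[-0.008,0.006,0,0.02,-0.25,-0.3,-1],[0,0,0,0,-0.05,-0.4,-1],[0,0,0,0,0,0,-1],[0,0,0,0,0,0,-1]]]'
python3 -c "
from h import *
st(-.2308)
wp=pose();c=read_camera('wrist');cv2.imwrite('pics/w9.png',c['image'][:,:,::-1]);np.savez('w9.npz',R=wp[0],p=wp[1])
"
```

```text
time: 14.65
ee_pos: [0.492, -0.0419, 0.016]
orientation: [-0.068, -0.7, -0.066, 0.707]
ft_force: [0.4, -0.9, -0.1]
gripper_width: 0.0157
TCP in station x,y mm -239.7 0.2 yaw rel mrad -3.8 nose x ~ -86.7
F station 0.2 -0.9 -0.1
t 14.65 tcp [ 0.492  -0.0419  0.016 ] jawyaw -79.1 tilt 0.58 q6 1.281 F [ 0.4 -0.9 -0.1] w 0.0157
turn rad [-0.004  0.01  -0.002] rows 0.1 shift cm after turn [ 0.05  0.02 -0.89] now-axes [ 0.04  0.02 -0.89]
```

View pics/w9.png

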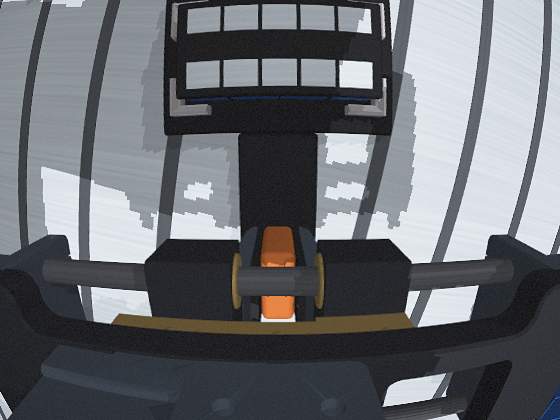

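```bash
python3 -c "
from h import *
a=read_camera('top')['image'][90:240,180:380,::-1];b=read_camera('scene')['image'][170:320,215:415,::-1]
cv2.imwrite('pics/t9.png',cv2.resize(a,(800,600),interpolation=cv2.INTER_CUBIC));cv2.imwrite('pics/s9.png',cv2.resize(b,(800,600),interpolation=cv2.INTER_CUBIC))
"
```

```text
(no output)
```

View pics/t9.png

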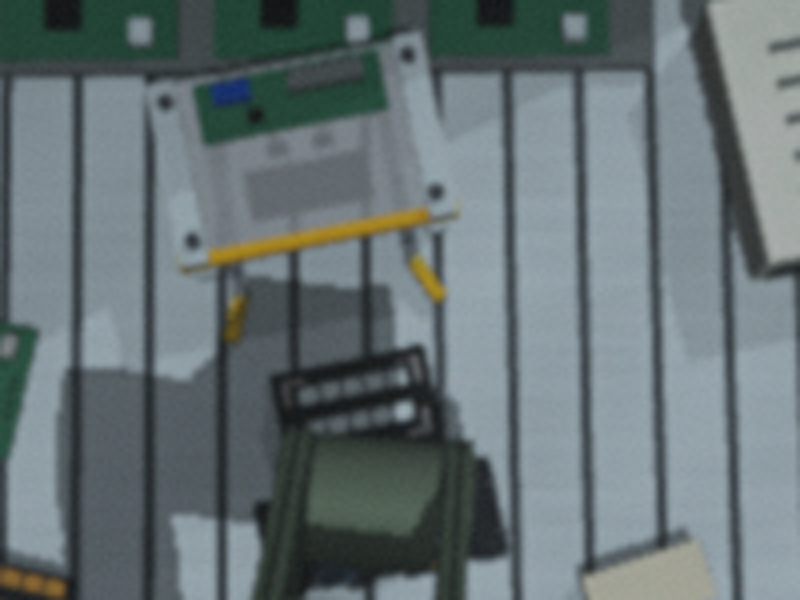

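View pics/s9.png

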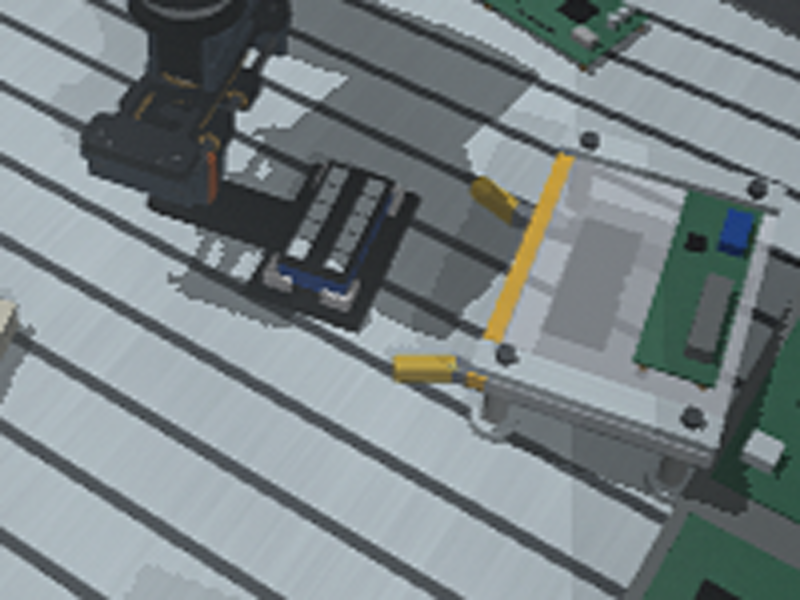

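```bash
python3 -m creep '[[[-0.004,0.01,-0.002,0.03,0,-0.5,-1],[0,0,0,0,0,-0.7,-1],[0,0,0,0,0,-0.7,-1],[0,0,0,0,0,-0.7,-1],[0,0,0,0,0,-0.4,-1],[0,0,0,0,0,0,-1],[0,0,0,0,0,0,-1]]]'
python3 -c "
from h import *
st(-.170)
"
```

```text
time: 15.38
ee_pos: [0.5088, -0.038, 0.016]
orientation: [-0.069, -0.695, -0.069, 0.713]
ft_force: [-1.8, -0.2, 0.5]
gripper_width: 0.0162
TCP in station x,y mm -222.4 0.8 yaw rel mrad 1.0 nose x ~ -69.4
F station -1.8 0.2 0.5
t 15.38 tcp [ 0.5088 -0.038   0.016 ] jawyaw -78.83 tilt 1.47 q6 1.288 F [-1.8 -0.2  0.5] w 0.0162
turn rad [0.001 0.026 0.002] rows 0.2 shift cm after turn [ 0.05  0.08 -5.24] now-axes [-0.08  0.09 -5.24]
```

```bash
python3 -m creep '[[[0,0.02,0,0,0.03,-0.5,-1],[0,0.006,0,0,0.03,-0.6,-1],[0,0.004,0,0,0,-0.6,-1],[0,0.004,0,0,0,-0.6,-1],[0,0.004,0,0,0,-0.6,-1],[0,0.004,0,0,0,-0.5,-1],[0,0.004,0,0,0,0,-1]]]'
python3 -c "
from h import *
st(-.170)
"
```

```text
time: 15.97
ee_pos: [0.5218, -0.0345, 0.0161]
orientation: [-0.067, -0.697, -0.07, 0.711]
ft_force: [1.7, -1.4, -2.7]
gripper_width: 0.0161
TCP in station x,y mm -209.0 1.7 yaw rel mrad 0.9 nose x ~ -56.0
F station 1.4 -1.7 -2.7
t 15.97 tcp [ 0.5218 -0.0345  0.0161] jawyaw -78.83 tilt 1.15 q6 1.287 F [ 1.7 -1.4 -2.7] w 0.0161
turn rad [0.001 0.019 0.006] rows 0.2 shift cm after turn [ 0.06  0.17 -3.9 ] now-axes [-0.02  0.18 -3.9 ]
```

```bash
python3 -m creep '[[[0,0.015,0.004,0.02,0.15,-0.8,-1],[0,0.008,0.002,0.02,0.1,-0.8,-1],[0,0.006,0,0,0.05,-0.8,-1],[0,0.006,0,0,0,-0.8,-1],[0,0.006,0,0,0,-0.4,-1],[0,0.006,0,0,0,0,-1],[0,0.004,0,0,0,0,-1]]]'
python3 -c "
from h import *
st(-.170)
wp=pose();c=read_camera('wrist');cv2.imwrite('pics/w10.png',c['image'][:,:,::-1]);np.savez('w10.npz',R=wp[0],p=wp[1])
"
```

```text
time: 16.55
ee_pos: [0.5369, -0.0317, 0.0159]
orientation: [-0.068, -0.7, -0.071, 0.707]
ft_force: [-0.5, -1.1, 1.2]
gripper_width: 0.0158
TCP in station x,y mm -193.6 1.5 yaw rel mrad 2.9 nose x ~ -40.6
F station -0.7 -1.0 1.2
t 16.55 tcp [ 0.5369 -0.0317  0.0159] jawyaw -78.72 tilt 0.63 q6 1.287 F [-0.5 -1.1  1.2] w 0.0158
turn rad [0.003 0.009 0.006] rows 0.1 shift cm after turn [ 0.04  0.15 -2.36] now-axes [ 0.02  0.16 -2.36]
```

View pics/w10.png

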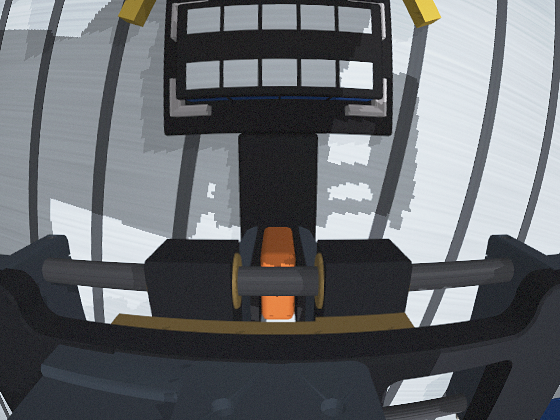

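```bash
python3 -m creep '[[[0.002,0.012,0.005,0.02,0.15,-0.8,-1],[0,0.006,0.002,0.01,0.1,-0.8,-1],[0,0.006,0,0,0.05,-0.8,-1],[0,0.006,0,0,0,-0.5,-1],[0,0.006,0,0,0,0,-1],[0,0.004,0,0,0,0,-1]]]'
python3 -c "
from h import *
st(-.170)
wp=pose();c=read_camera('wrist');np.savez('w11.npz',R=wp[0],p=wp[1])
cv2.imwrite('pics/w11.png',cv2.resize(c['image'][0:180,100:440,::-1],(800,424),interpolation=cv2.INTER_CUBIC))
"
```

```text
time: 17.1
ee_pos: [0.5501, -0.0296, 0.0159]
orientation: [-0.068, -0.703, -0.071, 0.704]
ft_force: [0.3, 0.3, -0.4]
gripper_width: 0.0161
TCP in station x,y mm -180.3 1.0 yaw rel mrad 2.5 nose x ~ -27.3
F station 0.3 0.2 -0.4
t 17.1 tcp [ 0.5501 -0.0296  0.0159] jawyaw -78.74 tilt 0.26 q6 1.293 F [ 0.3  0.3 -0.4] w 0.0161
turn rad [0.003 0.001 0.004] rows 0.0 shift cm after turn [ 0.04  0.1  -1.03] now-axes [ 0.04  0.11 -1.03]
```

View pics/w11.png

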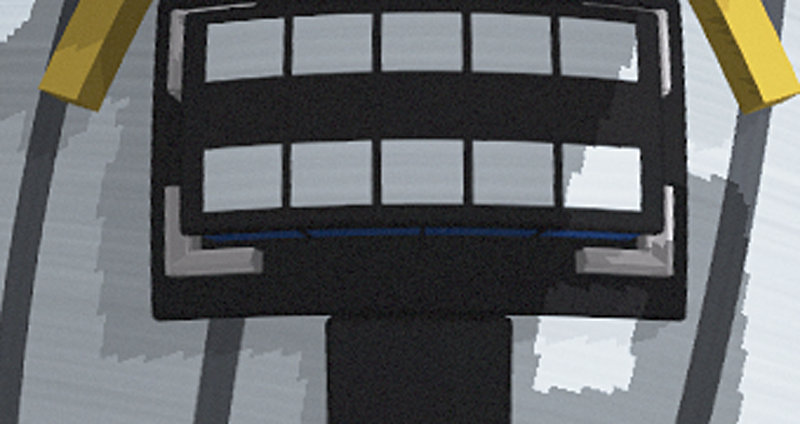

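```bash
python3 -m creep '[[[0.004,0.006,0.003,0.02,0.04,-0.7,-1],[0,0.006,0.002,0.01,0.02,-0.8,-1],[0,0.005,0,0,0,-0.8,-1],[0,0.005,0,0,0,-0.4,-1],[0,0.004,0,0,0,0,-1],[0,0,0,0,0,0,-1]]]'
python3 -c "
from h import *
st(-.140,.0007)
wp=pose();c=read_camera('wrist');np.savez('w12.npz',R=wp[0],p=wp[1])
cv2.imwrite('pics/w12.png',cv2.resize(c['image'][0:180,100:440,::-1],(800,424),interpolation=cv2.INTER_CUBIC))
"
```

```text
time: 17.65
ee_pos: [0.5644, -0.0263, 0.0158]
orientation: [-0.068, -0.703, -0.069, 0.704]
ft_force: [-0.2, -0.9, 2.0]
gripper_width: 0.0155
TCP in station x,y mm -165.6 1.6 yaw rel mrad -0.0 nose x ~ -12.6
F station -0.4 -0.9 2.0
t 17.65 tcp [ 0.5644 -0.0263  0.0158] jawyaw -78.89 tilt 0.12 q6 1.308 F [-0.2 -0.9  2. ] w 0.0155
turn rad [-0.     0.001  0.002] rows 0.0 shift cm after turn [ 0.03  0.09 -2.56] now-axes [ 0.03  0.09 -2.56]
```

View pics/w12.png

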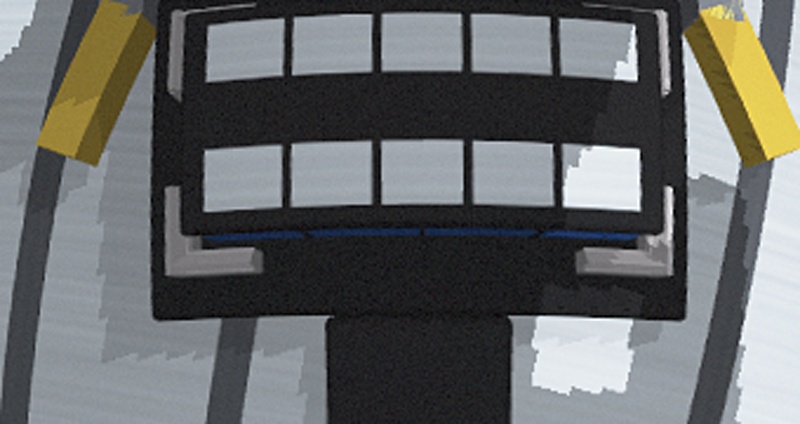

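```bash
python3 -m creep '[[[0,0.006,0.002,0.01,0.05,-0.7,-1],[0,0.006,0.002,0.01,0.02,-0.8,-1],[0,0.005,0,0,0,-0.8,-1],[0,0.005,0,0,0,-0.8,-1],[0,0.005,0,0,0,-0.4,-1],[0,0.004,0,0,0,0,-1],[0,0,0,0,0,0,-1]]]'
python3 -c "
from h import *
st(-.140,.0010)
wp=pose();c=read_camera('wrist');np.savez('w12.npz',R=wp[0],p=wp[1])
cv2.imwrite('pics/w13.png',cv2.resize(c['image'][0:180,100:440,::-1],(800,424),interpolation=cv2.INTER_CUBIC))
"
```

```text
time: 18.28
ee_pos: [0.585, -0.0214, 0.0158]
orientation: [-0.068, -0.704, -0.069, 0.704]
ft_force: [-0.9, 0.0, 3.6]
gripper_width: 0.0159
TCP in station x,y mm -144.4 2.4 yaw rel mrad 1.2 nose x ~ 8.6
F station -0.9 0.2 3.6
t 18.28 tcp [ 0.585  -0.0214  0.0158] jawyaw -78.82 tilt 0.09 q6 1.317 F [-0.9  0.   3.6] w 0.0159
turn rad [ 0.001 -0.     0.002] rows 0.0 shift cm after turn [ 0.03  0.14 -0.44] now-axes [ 0.03  0.14 -0.44]
```

View pics/w13.png

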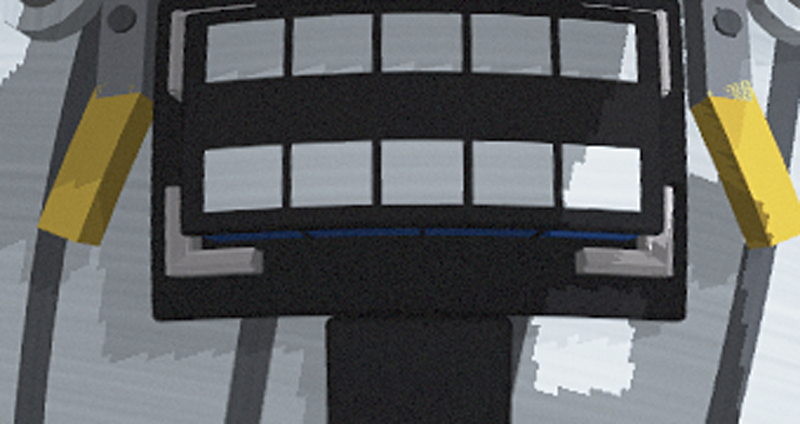

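```bash
python3 -m creep '[[[0.004,0,0.002,0,0.12,-0.1,-1],[0,0.003,0,0,0.08,-0.5,-1],[0,0.004,0,0,0.05,-0.8,-1],[0,0.004,0,0,0.03,-0.7,-1],[0,0.004,0,0,0.02,-0.3,-1],[0,0,0,0,0,0,-1],[0,0,0,0,0,0,-1]]]'
python3 -c "
from h import *
st(-.120,.0012)
wp=pose();c=read_camera('wrist');np.savez('w12.npz',R=wp[0],p=wp[1])
cv2.imwrite('pics/w14.png',cv2.resize(c['image'][0:180,100:440,::-1],(800,424),interpolation=cv2.INTER_CUBIC))
"
```

```text
time: 18.92
ee_pos: [0.6009, -0.0187, 0.0158]
orientation: [-0.066, -0.703, -0.068, 0.705]
ft_force: [-3.6, -0.4, 3.4]
gripper_width: 0.0156
TCP in station x,y mm -128.4 2.0 yaw rel mrad -4.2 nose x ~ 24.6
F station -3.6 0.4 3.4
t 18.92 tcp [ 0.6009 -0.0187  0.0158] jawyaw -79.12 tilt 0.23 q6 1.326 F [-3.6 -0.4  3.4] w 0.0156
turn rad [-0.004  0.002  0.004] rows 0.0 shift cm after turn [ 0.03  0.08 -0.84] now-axes [ 0.03  0.07 -0.84]
```

View pics/w14.png

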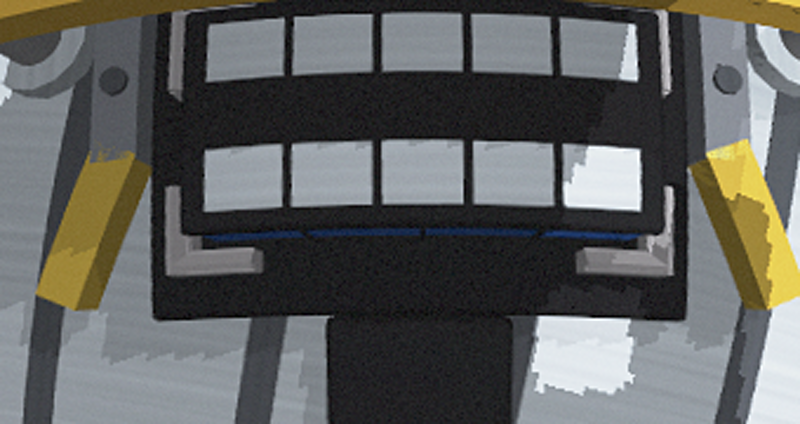

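```bash
python3 -m creep '[[[0,0.003,0.002,0,0.06,-0.7,-1],[0,0.004,0,0,0.05,-0.8,-1],[0,0.004,0,0,0.04,-0.8,-1],[0,0.004,0,0,0.02,-0.4,-1],[0,0,0,0,0,0,-1],[0,0,0,0,0,0,-1]]]'
python3 -c "
from h import *
st(-.100,.0012)
wp=pose();c=read_camera('wrist');np.savez('w12.npz',R=wp[0],p=wp[1])
cv2.imwrite('pics/w15.png',cv2.resize(c['image'][0:180,100:440,::-1],(800,424),interpolation=cv2.INTER_CUBIC))
"
```

```text
time: 19.47
ee_pos: [0.6206, -0.0157, 0.0158]
orientation: [-0.066, -0.703, -0.068, 0.705]
ft_force: [-3.9, -0.1, 3.6]
gripper_width: 0.0157
TCP in station x,y mm -108.5 1.1 yaw rel mrad -5.0 nose x ~ 44.5
F station -3.8 0.7 3.6
t 19.47 tcp [ 0.6206 -0.0157  0.0158] jawyaw -79.17 tilt 0.26 q6 1.334 F [-3.9 -0.1  3.6] w 0.0157
turn rad [-0.005  0.003  0.004] rows 0.1 shift cm after turn [ 0.03 -0.01 -0.85] now-axes [ 0.03 -0.02 -0.85]
```

View pics/w15.png

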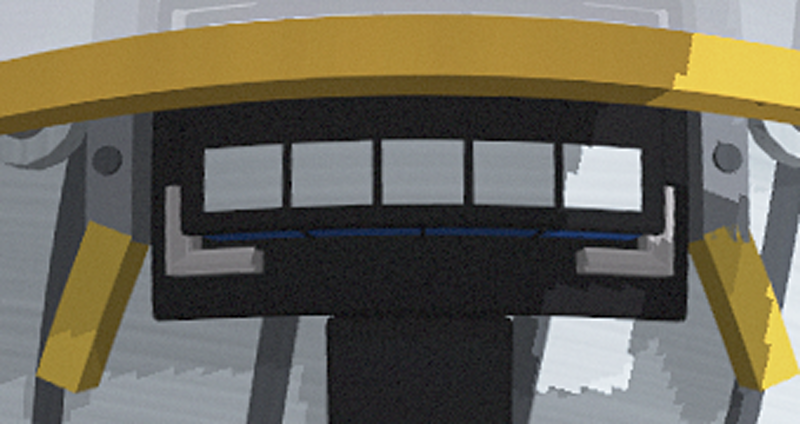

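```bash
python3 -m creep '[[[-0.004,0.003,0.002,0,0.02,-0.6,-1],[0,0.004,0,0,0.03,-0.6,-1],[0,0.003,0,0,0.03,-0.3,-1],[0,0,0,0,0,0,-1],[0,0,0,0,0,0,-1]]]'
python3 -c "
from h import *
st(-.090,.0012)"
```

```text
time: 19.93
ee_pos: [0.6306, -0.0142, 0.0158]
orientation: [-0.068, -0.703, -0.069, 0.705]
ft_force: [-4.3, -1.0, 2.7]
gripper_width: 0.0161
TCP in station x,y mm -98.3 0.7 yaw rel mrad -0.5 nose x ~ 54.7
F station -4.4 -0.1 2.7
t 19.93 tcp [ 0.6306 -0.0142  0.0158] jawyaw -78.91 tilt 0.24 q6 1.334 F [-4.3 -1.   2.7] w 0.0161
turn rad [-0.001  0.003  0.003] rows 0.0 shift cm after turn [ 0.03 -0.05 -0.83] now-axes [ 0.03 -0.05 -0.83]
```

```bash
python3 -m creep '[[[0,0.003,0.002,0,0,-0.4,-1],[0,0.002,0,0,0,-0.4,-1],[0,0.002,0,0,0,-0.3,-1],[0,0,0,0,0,0,-1],[0,0,0,0,0,0,-1]]]'
python3 -c "
from h import *
st(-.090,.0012)"
```

```text
time: 20.35
ee_pos: [0.6379, -0.0125, 0.0158]
orientation: [-0.068, -0.702, -0.069, 0.705]
ft_force: [-3.6, -1.2, 4.0]
gripper_width: 0.0156
TCP in station x,y mm -90.9 0.9 yaw rel mrad 0.5 nose x ~ 62.1
F station -3.8 -0.5 4.0
t 20.35 tcp [ 0.6379 -0.0125  0.0158] jawyaw -78.86 tilt 0.22 q6 1.338 F [-3.6 -1.2  4. ] w 0.0156
turn rad [0.001 0.004 0.001] rows 0.0 shift cm after turn [ 0.03 -0.03 -0.09] now-axes [ 0.03 -0.03 -0.09]
```

```bash
for i in 1; do python3 -m creep '[[[0,0.003,0,0,0.02,-0.25,-1],[0,0,0,0,0,-0.25,-1],[0,0,0,0,0,0,-1],[0,0,0,0,0,0,-1]]]'; done
python3 -c "
from h import *
st(-.085,.0012)"
```

```text
time: 20.68
ee_pos: [0.6404, -0.012, 0.0158]
orientation: [-0.068, -0.702, -0.069, 0.706]
ft_force: [-4.5, -0.7, 3.1]
gripper_width: 0.0158
TCP in station x,y mm -88.3 0.9 yaw rel mrad 0.5 nose x ~ 64.7
F station -4.6 0.1 3.1
t 20.68 tcp [ 0.6404 -0.012   0.0158] jawyaw -78.86 tilt 0.31 q6 1.338 F [-4.5 -0.7  3.1] w 0.0158
turn rad [0.    0.005 0.002] rows 0.0 shift cm after turn [ 0.03 -0.03 -0.33] now-axes [ 0.03 -0.03 -0.33]
```

```bash
python3 -m creep '[[[0,0.003,0,0,0.01,-0.22,-1],[0,0,0,0,0,-0.22,-1],[0,0,0,0,0,0,-1]]]'
python3 -c "
from h import *
st(-.085,.0012)"
```

```text
time: 20.93
ee_pos: [0.6425, -0.0115, 0.0159]
orientation: [-0.068, -0.701, -0.069, 0.706]
ft_force: [-2.0, -0.4, 1.9]
gripper_width: 0.0157
TCP in station x,y mm -86.1 1.0 yaw rel mrad 0.4 nose x ~ 66.9
F station -2.0 -0.0 1.9
t 20.93 tcp [ 0.6425 -0.0115  0.0159] jawyaw -78.86 tilt 0.4 q6 1.339 F [-2.  -0.4  1.9] w 0.0157
turn rad [0.    0.007 0.002] rows 0.1 shift cm after turn [ 0.04 -0.02 -0.11] now-axes [ 0.04 -0.02 -0.11]
```

```bash
python3 -m creep '[[[0,0.007,0.002,0,0.01,-0.25,-1],[0,0,0,0,0,0,-1],[0,0,0,0,0,-0.2,-1],[0,0,0,0,0,0,-1]]]'
python3 -c "
from h import *
st(-.080,.0012)"
```

```text
time: 21.27
ee_pos: [0.6439, -0.0113, 0.0158]
orientation: [-0.069, -0.702, -0.069, 0.706]
ft_force: [-1.2, 0.3, 1.5]
gripper_width: 0.0157
TCP in station x,y mm -84.7 1.0 yaw rel mrad 0.8 nose x ~ 68.3
F station -1.1 0.5 1.5
t 21.27 tcp [ 0.6439 -0.0113  0.0158] jawyaw -78.84 tilt 0.37 q6 1.341 F [-1.2  0.3  1.5] w 0.0157
turn rad [0.001 0.006 0.001] rows 0.1 shift cm after turn [ 0.03 -0.02 -0.47] now-axes [ 0.03 -0.02 -0.47]
```

```bash
python3 -m creep '[[[0,0.005,0.001,0,0.01,-0.25,-1],[0,0,0,0,0,0,-1],[0,0.002,0,0,0,-0.2,-1],[0,0,0,0,0,0,-1]]]'
python3 -c "
from h import *
st(-.080,.0012)"
```

```text
time: 21.6
ee_pos: [0.6454, -0.011, 0.0158]
orientation: [-0.069, -0.702, -0.069, 0.706]
ft_force: [-1.2, 0.0, 0.9]
gripper_width: 0.016
TCP in station x,y mm -83.1 0.9 yaw rel mrad 1.6 nose x ~ 69.9
F station -1.2 0.3 0.9
t 21.6 tcp [ 0.6454 -0.011   0.0158] jawyaw -78.79 tilt 0.34 q6 1.341 F [-1.2  0.   0.9] w 0.016
turn rad [0.002 0.006 0.001] rows 0.0 shift cm after turn [ 0.03 -0.03 -0.31] now-axes [ 0.03 -0.03 -0.31]
```

```bash
python3 -m creep '[[[0,0.005,0.001,0,0.01,-0.25,-1],[0,0.002,0,0,0,-0.25,-1],[0,0,0,0,0,0,-1]]]'
python3 -c "
from h import *
st(-.080,.0012)"
```

```text
time: 21.85
ee_pos: [0.647, -0.0106, 0.0158]
orientation: [-0.069, -0.701, -0.069, 0.706]
ft_force: [-2.2, -0.0, 1.4]
gripper_width: 0.0159
TCP in station x,y mm -81.6 1.0 yaw rel mrad 2.1 nose x ~ 71.4
F station -2.2 0.4 1.4
t 21.85 tcp [ 0.647  -0.0106  0.0158] jawyaw -78.76 tilt 0.38 q6 1.341 F [-2.2 -0.   1.4] w 0.0159
turn rad [0.002 0.007 0.001] rows 0.1 shift cm after turn [ 0.03 -0.02 -0.16] now-axes [ 0.03 -0.02 -0.16]
```

```bash
python3 -m creep '[[[0,0.005,0.001,0,0.01,-0.25,-1],[0,0.002,0,0,0,-0.25,-1],[0,0,0,0,0,0,-1]]]'
python3 -c "
from h import *
st(-.080,.0012)"
```

```text
time: 22.1
ee_pos: [0.6487, -0.0102, 0.0158]
orientation: [-0.069, -0.701, -0.069, 0.706]
ft_force: [-2.1, -0.2, 1.2]
gripper_width: 0.016
TCP in station x,y mm -79.8 1.1 yaw rel mrad 2.5 nose x ~ 73.2
F station -2.1 0.2 1.2
t 22.1 tcp [ 0.6487 -0.0102  0.0158] jawyaw -78.74 tilt 0.38 q6 1.342 F [-2.1 -0.2  1.2] w 0.016
turn rad [0.003 0.007 0.001] rows 0.1 shift cm after turn [ 0.03 -0.01  0.02] now-axes [ 0.03 -0.01  0.02]
```

```bash
python3 -m creep '[[[0.003,0.006,0.001,0,0.01,-0.3,-1],[0,0.003,0,0,0.01,-0.3,-1],[0,0,0,0,0,0,-1]]]'
python3 -c "
from h import *
st(-.070,.0012)"
```

```text
time: 22.35
ee_pos: [0.651, -0.0096, 0.0158]
orientation: [-0.068, -0.702, -0.069, 0.706]
ft_force: [-0.1, 0.1, 0.4]
gripper_width: 0.016
TCP in station x,y mm -77.4 1.3 yaw rel mrad 0.4 nose x ~ 75.6
F station -0.0 0.1 0.4
t 22.35 tcp [ 0.651  -0.0096  0.0158] jawyaw -78.86 tilt 0.34 q6 1.345 F [-0.1  0.1  0.4] w 0.016
turn rad [0.    0.006 0.001] rows 0.0 shift cm after turn [ 0.03  0.01 -0.74] now-axes [ 0.03  0.01 -0.74]
```

```bash
python3 -m creep '[[[0.001,0.006,0.001,0,0.01,-0.3,-1],[0,0.003,0,0,0.01,-0.3,-1],[0,0,0,0,0,0,-1]]]'
python3 -c "
from h import *
st(-.070,.0012)"
```

```text
time: 22.6
ee_pos: [0.6529, -0.0091, 0.0158]
orientation: [-0.068, -0.702, -0.069, 0.706]
ft_force: [-0.7, 0.4, 0.6]
gripper_width: 0.0156
TCP in station x,y mm -75.4 1.4 yaw rel mrad 0.1 nose x ~ 77.6
F station -0.6 0.5 0.6
t 22.6 tcp [ 0.6529 -0.0091  0.0158] jawyaw -78.88 tilt 0.35 q6 1.346 F [-0.7  0.4  0.6] w 0.0156
turn rad [0.    0.006 0.001] rows 0.0 shift cm after turn [ 0.03  0.02 -0.54] now-axes [ 0.03  0.02 -0.54]
```

```bash
python3 -m creep '[[[0,0.006,0.001,0,0.02,-0.3,-1],[0,0.003,0,0,0.01,-0.3,-1],[0,0,0,0,0,0,-1]]]'
python3 -c "
from h import *
st(-.070,.0012)"
```

```text
time: 22.85
ee_pos: [0.655, -0.0087, 0.0158]
orientation: [-0.069, -0.702, -0.069, 0.706]
ft_force: [-0.6, 0.2, 0.6]
gripper_width: 0.0159
TCP in station x,y mm -73.3 1.4 yaw rel mrad 0.6 nose x ~ 79.7
F station -0.6 0.4 0.6
t 22.85 tcp [ 0.655  -0.0087  0.0158] jawyaw -78.85 tilt 0.34 q6 1.346 F [-0.6  0.2  0.6] w 0.0159
turn rad [0.001 0.006 0.001] rows 0.0 shift cm after turn [ 0.03  0.02 -0.33] now-axes [ 0.03  0.02 -0.33]
```

```bash
python3 -m creep '[[[0,0.006,0.001,0,0.02,-0.3,-1],[0,0.003,0,0,0.01,-0.3,-1],[0,0,0,0,0,0,-1]]]'
python3 -c "
from h import *
st(-.070,.0012)"
```

```text
time: 23.1
ee_pos: [0.6571, -0.0082, 0.0158]
orientation: [-0.069, -0.702, -0.069, 0.706]
ft_force: [-0.2, 0.0, -0.1]
gripper_width: 0.0159
TCP in station x,y mm -71.2 1.5 yaw rel mrad 1.2 nose x ~ 81.8
F station -0.2 0.1 -0.1
t 23.1 tcp [ 0.6571 -0.0082  0.0158] jawyaw -78.82 tilt 0.34 q6 1.346 F [-0.2  0.  -0.1] w 0.0159
turn rad [0.001 0.006 0.001] rows 0.0 shift cm after turn [ 0.03  0.03 -0.12] now-axes [ 0.03  0.03 -0.12]
```

```bash
python3 -m creep '[[[0.001,0.006,0.001,0,0.03,-0.3,-1],[0,0.003,0,0,0.02,-0.3,-1],[0,0,0,0,0,0,-1]]]'
python3 -c "
from h import *
st(-.060,.0012)"
```

```text
time: 23.35
ee_pos: [0.6592, -0.0078, 0.0158]
orientation: [-0.069, -0.702, -0.069, 0.706]
ft_force: [-0.1, -0.8, 1.7]
gripper_width: 0.0163
TCP in station x,y mm -69.0 1.4 yaw rel mrad 1.0 nose x ~ 84.0
F station -0.2 -0.8 1.7
t 23.35 tcp [ 0.6592 -0.0078  0.0158] jawyaw -78.83 tilt 0.33 q6 1.347 F [-0.1 -0.8  1.7] w 0.0163
turn rad [0.001 0.006 0.001] rows 0.0 shift cm after turn [ 0.03  0.02 -0.9 ] now-axes [ 0.03  0.03 -0.9 ]
```

```bash
python3 -m creep '[[[0.001,0.006,0.001,0,0.02,-0.3,-1],[0,0.003,0,0,0.02,-0.3,-1],[0,0,0,0,0,0,-1]]]'
python3 -c "
from h import *
st(-.060,.0012)"
```

```text
time: 23.6
ee_pos: [0.6613, -0.0073, 0.0158]
orientation: [-0.069, -0.702, -0.069, 0.706]
ft_force: [-0.3, -0.2, 0.6]
gripper_width: 0.0155
TCP in station x,y mm -66.9 1.5 yaw rel mrad 0.7 nose x ~ 86.1
F station -0.4 -0.2 0.6
t 23.6 tcp [ 0.6613 -0.0073  0.0158] jawyaw -78.85 tilt 0.33 q6 1.348 F [-0.3 -0.2  0.6] w 0.0155
turn rad [0.001 0.006 0.001] rows 0.0 shift cm after turn [ 0.03  0.03 -0.69] now-axes [ 0.03  0.03 -0.69]
```

```bash
python3 -m creep '[[[0.001,0.005,0.001,0,0.03,-0.22,-1],[0,0.002,0,0,0.01,-0.22,-1],[0,0,0,0,0,0,-1]]]'
python3 -c "
from h import *
st(-.060,.0012)"
```

```text
time: 23.85
ee_pos: [0.6623, -0.0071, 0.0158]
orientation: [-0.069, -0.701, -0.069, 0.706]
ft_force: [-1.3, -0.2, 2.2]
gripper_width: 0.0158
TCP in station x,y mm -65.8 1.5 yaw rel mrad 0.3 nose x ~ 87.2
F station -1.3 0.1 2.2
t 23.85 tcp [ 0.6623 -0.0071  0.0158] jawyaw -78.87 tilt 0.37 q6 1.349 F [-1.3 -0.2  2.2] w 0.0158
turn rad [0.    0.006 0.001] rows 0.1 shift cm after turn [ 0.03  0.03 -0.58] now-axes [ 0.02  0.03 -0.58]
```

```bash
python3 -m creep '[[[0.001,0.005,0.001,0,0.02,-0.22,-1],[0,0.002,0,0,0.01,-0.22,-1],[0,0,0,0,0,0,-1]]]'
python3 -c "
from h import *
st(-.060,.0012)"
```

```text
time: 24.1
ee_pos: [0.6636, -0.0068, 0.0158]
orientation: [-0.068, -0.702, -0.068, 0.706]
ft_force: [-2.1, -1.1, 1.3]
gripper_width: 0.016
TCP in station x,y mm -64.6 1.6 yaw rel mrad -0.4 nose x ~ 88.4
F station -2.3 -0.6 1.3
t 24.1 tcp [ 0.6636 -0.0068  0.0158] jawyaw -78.91 tilt 0.37 q6 1.35 F [-2.1 -1.1  1.3] w 0.016
turn rad [-0.     0.006  0.001] rows 0.1 shift cm after turn [ 0.03  0.04 -0.46] now-axes [ 0.03  0.04 -0.46]
```

```bash
python3 -m creep '[[[0,0.005,0.001,0,0.03,-0.22,-1],[0,0.002,0,0,0.01,-0.22,-1],[0,0,0,0,0,0,-1]]]'
python3 -c "
from h import *
st(-.060,.0012)"
```

```text
time: 24.35
ee_pos: [0.6648, -0.0066, 0.0158]
orientation: [-0.068, -0.702, -0.068, 0.706]
ft_force: [-2.8, 0.0, 0.1]
gripper_width: 0.0159
TCP in station x,y mm -63.3 1.6 yaw rel mrad -0.2 nose x ~ 89.7
F station -2.7 0.6 0.1
t 24.35 tcp [ 0.6648 -0.0066  0.0158] jawyaw -78.9 tilt 0.37 q6 1.351 F [-2.8  0.   0.1] w 0.0159
turn rad [-0.     0.006  0.001] rows 0.1 shift cm after turn [ 0.03  0.04 -0.33] now-axes [ 0.03  0.04 -0.33]
```

```bash
python3 -m creep '[[[0,0.005,0.001,0,0.03,-0.22,-1],[0,0.002,0,0,0.01,-0.22,-1],[0,0,0,0,0,0,-1]]]'
python3 -c "
from h import *
st(-.060,.0012)"
```

```text
time: 24.6
ee_pos: [0.6661, -0.0063, 0.0158]
orientation: [-0.068, -0.701, -0.069, 0.706]
ft_force: [-2.0, -0.5, 1.7]
gripper_width: 0.016
TCP in station x,y mm -62.0 1.6 yaw rel mrad 0.1 nose x ~ 91.0
F station -2.1 -0.1 1.7
t 24.6 tcp [ 0.6661 -0.0063  0.0158] jawyaw -78.88 tilt 0.37 q6 1.351 F [-2.  -0.5  1.7] w 0.016
turn rad [0.    0.006 0.001] rows 0.1 shift cm after turn [ 0.03  0.04 -0.2 ] now-axes [ 0.03  0.04 -0.2 ]
```

```bash
python3 -m creep '[[[0,0.005,0.001,0,0.04,-0.22,-1],[0,0.002,0,0,0.02,-0.22,-1],[0,0,0,0,0,0,-1]]]'
python3 -c "
from h import *
st(-.050,.0012)"
```

```text
time: 24.85
ee_pos: [0.6674, -0.0061, 0.0158]
orientation: [-0.069, -0.702, -0.069, 0.706]
ft_force: [-2.5, -1.3, 2.7]
gripper_width: 0.0158
TCP in station x,y mm -60.7 1.5 yaw rel mrad 0.5 nose x ~ 92.3
F station -2.7 -0.8 2.7
t 24.85 tcp [ 0.6674 -0.0061  0.0158] jawyaw -78.86 tilt 0.37 q6 1.351 F [-2.5 -1.3  2.7] w 0.0158
turn rad [0.001 0.006 0.001] rows 0.1 shift cm after turn [ 0.03  0.03 -1.07] now-axes [ 0.02  0.03 -1.07]
```

```bash
python3 -m creep '[[[0,0.005,0.001,0,0.03,-0.22,-1],[0,0.002,0,0,0.02,-0.22,-1],[0,0,0,0,0,0,-1]]]'
python3 -c "
from h import *
st(-.050,.0012)"
```

```text
time: 25.1
ee_pos: [0.6687, -0.0059, 0.0158]
orientation: [-0.069, -0.701, -0.069, 0.706]
ft_force: [-2.0, 0.2, 1.8]
gripper_width: 0.0157
TCP in station x,y mm -59.4 1.4 yaw rel mrad 0.9 nose x ~ 93.6
F station -1.9 0.6 1.8
t 25.1 tcp [ 0.6687 -0.0059  0.0158] jawyaw -78.83 tilt 0.37 q6 1.351 F [-2.   0.2  1.8] w 0.0157
turn rad [0.001 0.006 0.001] rows 0.1 shift cm after turn [ 0.03  0.02 -0.94] now-axes [ 0.03  0.02 -0.94]
```

```bash
python3 -m creep '[[[0.001,0.005,0.001,0,0.03,-0.22,-1],[0,0.002,0,0,0.02,-0.22,-1],[0,0,0,0,0,0,-1]]]'
python3 -c "
from h import *
st(-.050,.0012)"
```

```text
time: 25.35
ee_pos: [0.669, -0.0058, 0.0158]
orientation: [-0.069, -0.701, -0.069, 0.707]
ft_force: [-2.4, 0.2, 1.1]
gripper_width: 0.0161
TCP in station x,y mm -59.0 1.5 yaw rel mrad 0.7 nose x ~ 94.0
F station -2.3 0.7 1.1
t 25.35 tcp [ 0.669  -0.0058  0.0158] jawyaw -78.84 tilt 0.49 q6 1.351 F [-2.4  0.2  1.1] w 0.0161
turn rad [0.001 0.008 0.001] rows 0.1 shift cm after turn [ 0.03  0.03 -0.9 ] now-axes [ 0.02  0.03 -0.9 ]
```

```bash
python3 -m creep '[[[0.001,0.005,0.001,0,0.03,-0.22,-1],[0,0.002,0,0,0.02,-0.22,-1],[0,0,0,0,0,0,-1]]]'
python3 -c "
from h import *
st(-.050,.0012)"
```

```text
time: 25.6
ee_pos: [0.6691, -0.0058, 0.0158]
orientation: [-0.069, -0.7, -0.069, 0.708]
ft_force: [-1.8, -0.9, 2.0]
gripper_width: 0.016
TCP in station x,y mm -59.0 1.4 yaw rel mrad 0.6 nose x ~ 94.0
F station -1.9 -0.5 2.0
t 25.6 tcp [ 0.6691 -0.0058  0.0158] jawyaw -78.85 tilt 0.64 q6 1.352 F [-1.8 -0.9  2. ] w 0.016
turn rad [0.001 0.011 0.001] rows 0.1 shift cm after turn [ 0.03  0.02 -0.9 ] now-axes [ 0.02  0.03 -0.9 ]
```

```bash
python3 -m creep '[[[0,0.008,0.001,0,0.01,-0.18,-1]]]'
python3 -c "
from h import *
st(-.050,.0012)
wp=pose();c=read_camera('wrist');np.savez('w16.npz',R=wp[0],p=wp[1])
cv2.imwrite('pics/w16.png',cv2.resize(c['image'][0:180,100:440,::-1],(800,424),interpolation=cv2.INTER_CUBIC))
b=read_camera('scene')['image'][190:310,315:435,::-1];cv2.imwrite('pics/s16.png',cv2.resize(b,(600,600),interpolation=cv2.INTER_CUBIC))
"
```

```text
time: 25.68
ee_pos: [0.6692, -0.0058, 0.0158]
orientation: [-0.069, -0.701, -0.069, 0.706]
ft_force: [-9.4, -2.9, 9.4]
gripper_width: 0.0159
TCP in station x,y mm -58.8 1.5 yaw rel mrad 0.9 nose x ~ 94.2
F station -9.7 -1.0 9.4
t 25.68 tcp [ 0.6692 -0.0058  0.0158] jawyaw -78.83 tilt 0.41 q6 1.352 F [-9.4 -2.9  9.4] w 0.0159
turn rad [0.001 0.007 0.   ] rows 0.1 shift cm after turn [ 0.03  0.03 -0.88] now-axes [ 0.02  0.03 -0.88]
```

View pics/w16.png

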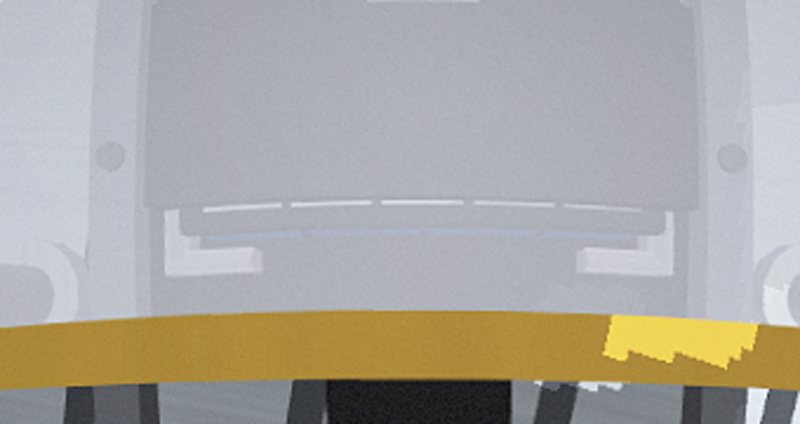

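View pics/s16.png

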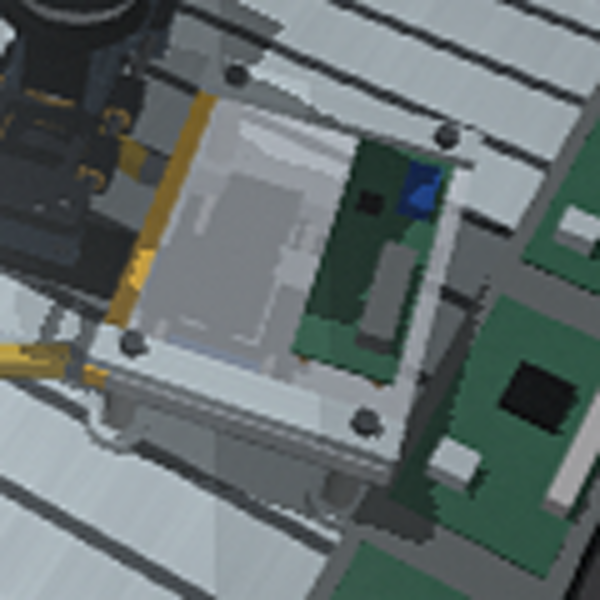

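Run:
```python
from h import *
d=np.load('w7.npz');wp=(d['R'],d['p']);c=read_camera('wrist')
zb=lambda q:np.array((190+(q[0]+.5)*.3-.5,(q[1]+.5)*.3-.5))
cs,sn=np.cos(SY),np.sin(SY)
def s(P): dd=P[:2]-S0;return ((cs*dd[0]+sn*dd[1])*1000).round(1),((-sn*dd[0]+cs*dd[1])*1000).round(1)
for q in [(306,235),(306,262),(350,268),(413,290),(455,292),(455,265)]:
    print(q,s(back(c,zb(q),.019,wp)),s(back(c,zb(q),.003,wp)))
im=cv2.imread('pics/w7.png');cv2.imwrite('pics/w7c.png',cv2.resize(im[55:125,240:345],(800,533),interpolation=cv2.INTER_CUBIC))
st(0)
```

```text
(306, 235) (np.float64(99.7), np.float64(29.0)) (np.float64(102.6), np.float64(29.5))
(306, 262) (np.float64(89.7), np.float64(26.7)) (np.float64(92.2), np.float64(27.1))
(350, 268) (np.float64(91.1), np.float64(10.7)) (np.float64(93.7), np.float64(10.4))
(413, 290) (np.float64(88.5), np.float64(-13.5)) (np.float64(91.0), np.float64(-14.7))
(455, 292) (np.float64(91.7), np.float64(-28.7)) (np.float64(94.3), np.float64(-30.5))
(455, 265) (np.float64(101.7), np.float64(-26.4)) (np.float64(104.7), np.float64(-28.2))
TCP in station x,y mm -58.8 1.5 yaw rel mrad 0.8 nose x ~ 94.2
F station -5.4 -0.6 7.9
t 25.83 tcp [ 0.6692 -0.0058  0.0158] jawyaw -78.84 tilt 0.41 q6 1.352 F [-5.2 -1.6  7.9] w 0.0156
turn rad [0.001 0.007 0.   ] rows 0.1 shift cm after turn [ 0.03  0.15 -5.88] now-axes [-0.02  0.15 -5.88]
```

View pics/w7c.png

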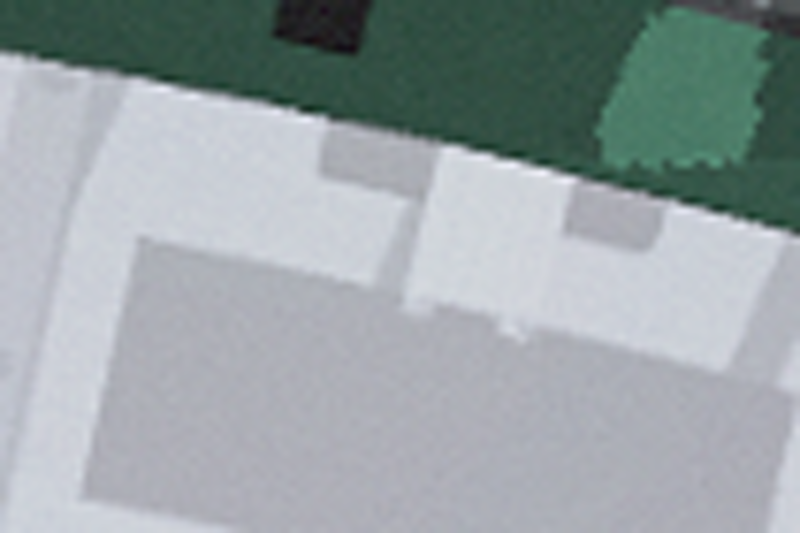

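The carrier is against the stop: three pushes gained under 0.6 mm in all, the push force rose to 9.7 N including about 4 N of friction, and there was no side force. The stop pad seen through the plate lay at x≈90–92 mm, which agrees with my nose estimate. Next I'll let go, opening only part way to stay clear of the lead-ins.

```bash
python3 -m creep '[[[0,0,0,0,0,0,-1],[0,0,0,0,0,0,-0.2],[0,0,0,0,0,0,-0.2],[0,0,0,0,0,0,-0.2],[0,0,0,0,0,0,-0.2]]]'
python3 -c "
from h import *
st(-.050,.0012)
wp=pose();c=read_camera('wrist');np.savez('w17.npz',R=wp[0],p=wp[1])
cv2.imwrite('pics/w17.png',c['image'][:,:,::-1])
"
```

```text
time: 26.25
ee_pos: [0.6735, -0.0047, 0.0148]
orientation: [0.068, 0.704, 0.069, -0.703]
ft_force: [0.1, 0.5, -0.5]
gripper_width: 0.0359
TCP in station x,y mm -54.4 1.8 yaw rel mrad 0.4 nose x ~ 98.6
F station 0.2 0.4 -0.5
t 26.25 tcp [ 0.6735 -0.0047  0.0148] jawyaw -78.86 tilt 0.07 q6 1.352 F [ 0.1  0.5 -0.5] w 0.0359
turn rad [ 0.    -0.001  0.   ] rows 0.0 shift cm after turn [-0.07  0.06 -0.44] now-axes [-0.07  0.06 -0.44]
```

View pics/w17.png

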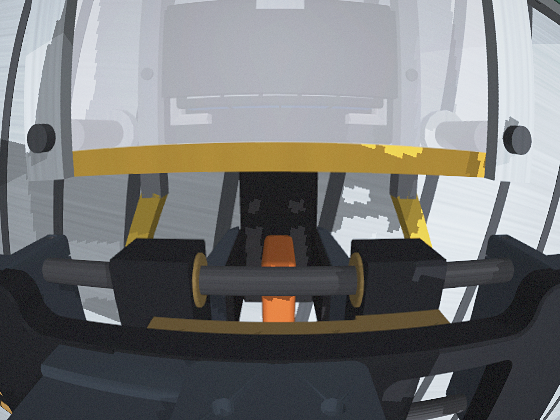

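```bash
python3 -m creep '[[[0,0,0,-0.5,0,0,-0.2],[0,0,0,-1.5,0,0.1,-0.2],[0,0,0,-2.5,0,0.2,-0.2],[0,0,0,-3,0,0.3,-0.2],[0,0,0,-4,0,0,-0.2],[0,0,0,-4,0,-2,-0.2],[0,0,0,-3,0,-3,-0.2],[0,0,0,-2,0,-3,-0.2],[0,0,0,0,0,0,-0.2],[0,0,0,0,0,0,-0.2]]]'
python3 -c "
from h import *
st(-.050,.0012)
wp=pose();c=read_camera('wrist');np.savez('w18.npz',R=wp[0],p=wp[1])
cv2.imwrite('pics/w18.png',c['image'][:,:,::-1])
"
```

```text
time: 27.13
ee_pos: [0.747, 0.0106, 0.2288]
orientation: [0.068, 0.704, 0.069, -0.703]
ft_force: [-0.1, -0.0, -0.7]
gripper_width: 0.0362
TCP in station x,y mm 20.6 2.5 yaw rel mrad 0.2 nose x ~ 173.6
F station -0.1 -0.0 -0.7
t 27.13 tcp [0.747  0.0106 0.2288] jawyaw -78.88 tilt 0.13 q6 1.374 F [-0.1 -0.  -0.7] w 0.0362
turn rad [ 0.    -0.001  0.002] rows 0.0 shift cm after turn [21.33  0.13  7.06] now-axes [21.32  0.17  7.09]
```

View pics/w18.png

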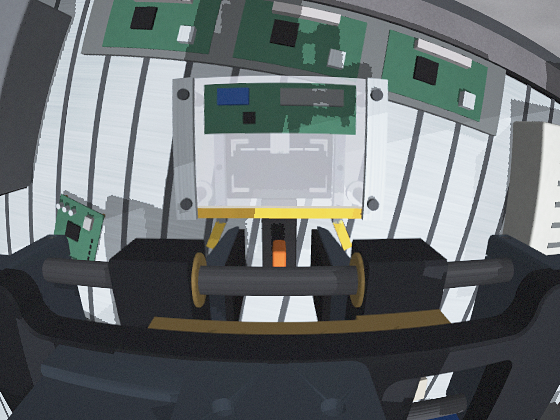

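```bash
python3 -c "
import cv2,numpy as np
im=cv2.imread('pics/w18.png')[125:220,190:370]
im=cv2.resize(im,(800,422),interpolation=cv2.INTER_CUBIC)
g=cv2.cvtColor(im,cv2.COLOR_BGR2LAB);g[:,:,0]=cv2.createCLAHE(4,(4,4)).apply(g[:,:,0]);cv2.imwrite('pics/w18z.png',cv2.cvtColor(g,cv2.COLOR_LAB2BGR))"
```

```text
(no output)
```

View pics/w18z.png

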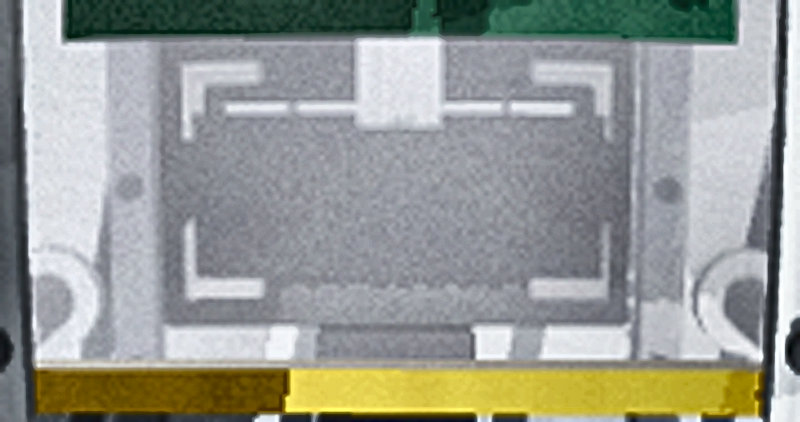

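```bash
cat > f18.py <<'E'
from h import *
c=read_camera('wrist');cs,sn=np.cos(SY),np.sin(SY)
def s(P): dd=P[:2]-S0;return np.array([(cs*dd[0]+sn*dd[1])*1000,(-sn*dd[0]+cs*dd[1])*1000]).round(1)
def go(f,z,sc,lo,edge=None):
    d=np.load(f);wp=(d['R'],d['p'])
    a=[s(back(c,z(q),.014,wp)) for q in sc];b=[s(back(c,z(q),.022,wp)) for q in lo]
    print(f,"screws",a,"loc",b,"dx",(np.mean(a,0)-np.mean(b,0)).round(2))
    if edge: print("edge",[s(back(c,z(q),.008,wp)) for q in edge])
z16=lambda q:np.array((100+(q[0]+.5)*.425-.5,(q[1]+.5)*.425-.5))
z18=lambda q:np.array((190+(q[0]+.5)*.225-.5,125+(q[1]+.5)*.225-.5))
go('w16.npz',z16,[(110,156),(732,157)],[(165,274),(672,274)])
go('w18.npz',z18,[(130,187),(668,188)],[(187,298),(610,298)],[(163,325),(625,325)])
E
python3 f18.py
python3 -c "
import cv2
a=cv2.imread('pics/w17.png')[50:150,100:450];cv2.imwrite('pics/w17z.png',cv2.resize(a,(800,229),interpolation=cv2.INTER_CUBIC))"
```

```text
w16.npz screws [array([49.3, 72.6]), array([ 49.5, -72.9])] loc [array([19.4, 55.9]), array([ 19.6, -55. ])] dx [29.9 -0.6]
w18.npz screws [array([49.2, 72.3]), array([ 49.2, -73.1])] loc [array([20.1, 56.2]), array([ 20.3, -56.7])] dx [29.   -0.15]
edge [array([ 9.9, 65.2]), array([ 10.1, -63.4])]
```

View pics/w17z.png

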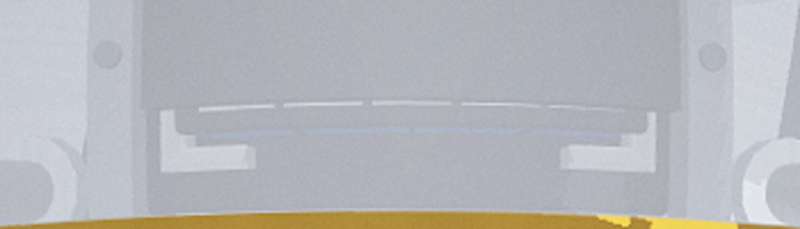

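The carrier's rear edge is at x≈10 mm, so its nose is at ≈94 mm, the same as when pressed, and it has not sprung back. It is straight and centred, the module is in the nest, and the arm is clear. I'm handing in now.

```bash
python3 -c "
from cell import ctrl
print(ctrl.hand_in()); print(ctrl.get_state()['ft_force'])"
```

```text
the job is handed in; nothing more can be done
None
the job is handed in; nothing more can be done
```

I set the blue module in the carrier's nest and let go of it. Then I slid the carrier by its orange grip between the guides and under the plate, up to the depth stop, and released it there. I handed the job in after about 27 s; no verdict was reported.

- **Contact with the stop:** the carrier stalled with its nose at about x = 94 mm in the station frame, gaining only about 0.6 mm over the last three pushes. The highest push I read at the wrist was about 9.7 N. About 4 N of that is table friction, so I put the stop's share at about 5–6 N. I only read the force between calls and estimated that share, so I can't rule out a short peak above it.
- **After letting go:** the module was still in its nest. The carrier looked straight and centred, and the rear edge of its base puts the nose at 94 mm again. The force reading was near zero and the arm was clear.
- **Where the checks disagreed:** the images before and after release differ by about 0.9 mm, with the carrier further in. That is about the measurement error, but when the fingers opened the tool itself moved about 4 mm forward and may have nudged the carrier slightly. I measured the stop's face at about 90–92 mm before the slide, against 94 mm for the nose.
- **Not checked:** I couldn't see the gap between the nose and the stop directly, because the station's circuit board hides it. I didn't re-measure the other things on the table; the arm didn't go near them at their height.

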